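Load a cheese log into the portioning jig's V saddles and clamp it

ROBOT

A 6-joint arm with a two-finger parallel gripper is mounted at the origin on the work surface. World frame = base frame: x ahead of the robot, y to its left, z up, the work surface at z = 0. Lengths are in mm, angles in rad, forces in N, time in s.
With the tool pointing down it reaches from about 400 to 825 mm from the base axis. Payload 7 kg.
Tool frame: the origin (TCP) lies at the very end of the fingers, on their centre line; the grasp point (between the pads) lies 19 mm behind it; x points along the fingers, y is the direction in which the jaws open and shut, and the axes are right-handed (so a half turn about x gives the same grasp; the last joint's range is limited). The gripper opens to 88 mm and grips with 3 to 60 N. Pads are 19 mm wide; open, the fingers measure 130 mm over their backs; the gripper's body (78 mm by 193 mm) begins 47 mm behind the grasp point.
Start: joints at [1.472, 0.359, 0.012, 0, -1.224, -0.288], TCP at [254.635, 625.105, 226.561] pointing down, gripper open.
Joint ranges: [-3.07, 3.07], [-1.43, 2.12], [-1.02, 1.25], [-3.03, 1.67], [-3.05, -0], [-3.03, 3.03]. Speed limits (rad/s): [2.39, 2.39, 3.01, 3.14, 3.14, 3.14].

INTERFACE

Orientations are given as a unit quaternion [w, x, y, z].
In Python, from station import manip gives the robot as it stands.
- The arm moves only by the tool servo_tool, never from a script. Its argument "series" is a list of rows, each a list of 7 numbers: the turn, a rotation vector about the tool's x, y, z in degrees, then the shift along the tool's x, y, z in cm, then the finger opening in cm, from 0 to 8.76. A call has 1 to 10 rows; each row shifts and turns the commanded pose from where the row before left it, along the tool's axes as they then stand; what a row does not reach is not made up. A row lasts 1/8 s, in which the tool goes at most 62.5 mm and 10.7 degrees, less where a joint would pass 70% of its speed; a pose out of reach is approached as far as the arm can. A call with a gripper value outside its range is refused whole. The fingers move at their own pace and stop on an object; "newtons" is the grip in N (left out, the last holds). Time passes only in rows, so rows that do not move let the fingers close. It gives the time, the measured TCP pose, the force and the opening at its end, in the units of the state.
- manip.get_obs(): the state, without advancing time (a new reading comes with each control period).
- manip.grab_frame(name): name is "side" or "top" or "wrist"; returns a dict with "image" (400x640x3 uint8, blue, green, red), "depth" (400x640 float32, mm along the optical axis (not along the pixel's ray), 0 where there is no reading), "intrinsics" (3x3 intrinsics, pixels), "T" (4x4, takes a point from camera to world coordinates); the wrist camera has in their place "T_tool_cam" (4x4, takes a point from camera to tool coordinates, whose origin is the TCP and whose axes are the tool frame's). Camera axes: x right, y down, z forward; pixel columns grow to the right and rows downward; lengths in mm; the calibration is good to about 2 mm. A picture is of the moment at which its call begins: read the wrist's pose just before it.
- manip.job_done(): hands the job in, once; it reports no verdict.
The state is a dict: "time": time; "joints": joint angles; "qd": joint speeds; "joint_efforts": joint torques, N m; "eef_pos": TCP position; "ee_rot": TCP orientation; "contact_force": force on the tool from outside, world axes, zero at the start; "ft_torque": the same for the moment, N m; "finger_gap": opening from 0.0 (shut) to 1.0 (fully open).
Only numpy, scipy, OpenCV 4.12 (cv2) and the standard library are available. Lean on these libraries where they do the work, as an engineer would, in place of code of your own. Each camera call takes 0.05 s, during which the arm holds its last target.

TASK

Lift the wax-coated cheese log off its wooden rest and lower it gently, without dropping or forcing it, into the two white V saddles of the portioning jig, a little short of the blue end plate, so that it beds squarely in both. Then slide it gently along the V until it pushes the sprung end plate in by about half a centimetre, and bring the red-handled clamp arm down onto it without letting the arm fall, so that it rests on the log with the log still touching the end plate. Leave everything else on the table where it is, and take the robot clear.

Things in the scene. Friction and masses are not known exactly. Their poses are not given: they have to be found in the camera images.
- log_center (a point): Centre of the cheese log: a rigid orange-brown cylinder, 50 mm in diameter, 170 mm long, about 0.4 kg (0.3 to 0.5), with two cream bands. Its own y axis is the log's axis (either end is the same; the log may roll about it).
- log: The same cheese log as a body; its origin and axes are those of point log_center.
- rest: Fixed wooden rest on which the log starts: board 110 x 160 x 8 mm with two shallow V pieces at y = +-55 mm. Origin: centre of its underside on the table; the log lies along its y axis, log axis 41 mm above the table. The middle 80 mm of the log is free for fingers down to the 8 mm thick board.
- jig: Fixed portioning jig: steel base plate 200 (x) x 270 (y) x 12 mm. Origin: centre of the plate's underside, on the table. Two white 90-degree V saddles, each 24 mm long, stand at y = +55 and -55 mm; their common V runs along the jig's y axis over x = 0, and the 86 mm between them is free for fingers down to the plate.
- v_line (a point): Point on the base plate's top, 12 mm above the jig's origin, under the middle of the V. The saddles are locked at a different height each time, not measured: a seated log's axis lies 41 to 65 mm above this point, to be found by feel. Saddle tops end about 3 mm below that axis. Set the log down centred at jig y = -15 to -20 mm: on both saddles, 18 to 23 mm short of the end plate. Sliding it along the V takes 3 to 9 N.
- endstop: Fixed end stop at the jig's +y end: steel upright 70 mm wide (x), 95 mm high, at y = 119 to 131 mm in the jig's frame, carrying the blue sprung end plate. Its own origin lies on the base plate's top (12 mm above the jig's origin), straight above the jig's origin, same axes.
- endplate (a joint): How far the blue end plate (60 mm wide, 32 to 104 mm above the jig's origin) is pushed in, m: 0 free, 0.014 bottomed. Spring 0.8 N per mm. Free, its face is at jig y = +88 mm; it moves to +y. The log touches it with its centre at jig y = +3 mm; half a centimetre in is +8 mm. Friction in the V keeps the log against it when let go.
- clamp_post: Fixed forked steel post of the clamp, 104 mm high, beside the log at jig x = +95 mm, jig y = -41 to -79 mm. Origin as for endstop: on the base plate's top, straight above the jig's origin, same axes.
- clamp (a joint): Clamp arm angle, rad: 0 = arm level, pointing to jig -x across the log; grows as the arm rises. It starts standing up, leaning a little away (1.65 to 1.85). A stiff hinge holds it near upright, but below about 1.2 rad the 0.28 kg arm falls if let go. Resting on a seated log it reads about -0.15 to +0.13.
- clamp_hinge (a point): The clamp's hinge axis at mid-arm: jig x = +95, y = -60 mm, 108 mm above the jig's origin. Axis along jig y. 95 mm along the arm a sprung rubber pad (1.5 N per mm, 7 mm travel), its face 17 mm below the arm's middle line, meets the log from above.
- clamp_grip (a point): Where to take the red handle bar at the arm's end: round bar along jig y, 14 mm thick, 180 mm from the hinge axis. This point is 48 mm to the jig's -y side of the arm's middle; the bar is free 22 mm either side of it. Pinch it from above, fingers on its jig +x and -x sides; it turns between the fingers while swung over.
- butter: Bystander, leave alone: blue-wrapped butter block, 100 x 65 x 45 mm. Origin: centre of its underside.
- cheese_block: Bystander, leave alone: large orange cheese block, 160 x 80 x 70 mm. Origin: centre of its underside.
- bowl: Bystander, leave alone: steel bowl, 170 mm wide, 75 mm high. Origin: centre of its underside.
- jar: Bystander, leave alone: amber jar with brass cap, 66 mm wide, 100 mm high. Origin: centre of its underside.
- small_wheel: Bystander, leave alone: small cheese wheel, 120 mm wide, 50 mm high. Origin: centre of its underside.
- spatula: Bystander, leave alone: spatula lying flat. Origin: centre of its underside.
- ramekin: Bystander, leave alone: white ramekin, 70 mm wide, 35 mm high. Origin: centre of its underside.
Mind the look-alikes: they are no part of the job. Leave any purple look-alike of the log alone.

How it is judged (in metres and radians):
On the way, in this order (a step that is already met when the one before it is completed fails the run):
1. the log lies in the V saddles: level, along the V, centred, borne by the saddles, not yet touching the end plate (x of log_center in the frame of jig between -0.003 and 0.003 m and angle between the y axis of log_center and the y axis of jig, either way round below 0.05 rad and angle between log_center's own y axis and vertical between 1.535 and 1.607 rad and y of log_center in the frame of jig between -0.04 and 0.03 m and z of log_center in the frame of jig between 0.048 and 0.082 m and contact force between log and jig above 1.2 N and value of joint endplate below 0.002 m), for 0.2 s.
2. the log, in the V, has pushed the end plate in by at least 3.5 mm (x of log_center in the frame of jig between -0.003 and 0.003 m and angle between the y axis of log_center and the y axis of jig, either way round below 0.05 rad and angle between log_center's own y axis and vertical between 1.535 and 1.607 rad and y of log_center in the frame of jig between -0.04 and 0.03 m and z of log_center in the frame of jig between 0.048 and 0.082 m and contact force between log and jig above 1.2 N and value of joint endplate above 0.0035 m and contact force between log and endstop above 0.5 N), for 0.1 s.
3. the clamp arm rests on the log (value of joint clamp below 0.25 rad and contact force between log and clamp_post above 0.5 N), for 0.2 s.
At the end, for the whole second after the job is handed in: The log is at rest in both V saddles (centred to 3 mm, along the V to 0.05 rad, level to 0.035 rad, centre 48-82 mm above the jig underside, jig y -40 to 30 mm), borne with over 1.2 N, touching the end plate with over 0.2 N; the clamp arm (below 0.25 rad) rests on it with over 0.5 N (all of step 3 and x of log_center in the frame of jig between -0.003 and 0.003 m and angle between the y axis of log_center and the y axis of jig, either way round below 0.05 rad and angle between log_center's own y axis and vertical between 1.535 and 1.607 rad and y of log_center in the frame of jig between -0.04 and 0.03 m and z of log_center in the frame of jig between 0.048 and 0.082 m and contact force between log and jig above 1.2 N and contact force between log and endstop above 0.2 N and linear speed of log below 0.01 m/s).
It fails at once if the log drops, or moves faster than 0.15 m/s, once down among the saddles (linear speed of log above 0.15 m/s and z of log_center in the frame of jig below 0.08 m and horizontal distance between log_center and jig below 0.1 m).
It fails at once if the log is pressed or dropped on the jig with over 25 N (contact force between log and jig above 25 N).
It fails at once if the log is pushed against the end stop with over 20 N (contact force between log and endstop above 20 N).
It fails at once if the clamp arm falls or is pressed on the log with over 20 N (contact force between log and clamp_post above 20 N).
It fails at once if a bystander is moved by over 20 mm (distance of any of butter, cheese_block, bowl, jar, small_wheel, spatula, ramekin from where it was at the start of the episode above 0.02 m).
It also fails if it takes over 72 s, if anything falls off the work surface, if the arm or the gripper's body presses on something with over 40 N, if the wrist force passes 120 N, or if a joint passes its speed limit or range.

## Working session

There is one attempt and no reset: what is moved stays moved. The work goes in short steps, Python scripts to look and compute and a tool call to move; the robot and the scene stay as the last step left them, time stands still between calls to the robot, and variables do not carry over. Pictures are saved under pics/ and viewed, and the job is handed in when it is done.

Besides the shell and the picture viewer there is one more tool, called after "Request:" as name([rows], argument=value, ...), one row to a line, values as JSON. servo_tool: Moves the arm, as the interface text tells. Its arguments: {"type":"object","properties":{"series":{"type":"array"},"newtons":{"type":"number"}},"required":["series"]}

```bash
mkdir -p pics; ls
python3 - <<'E'
from station import manip
import cv2,json
o=manip.get_obs();print(o)
for n in("side","top","wrist"):
    f=manip.grab_frame(n);cv2.imwrite(f"pics/{n}0.png",f["image"])
    print(n,f["intrinsics"],f.get("T",f.get("T_tool_cam")))
E
```

```text
pics
{'time': 0.0, 'joints': array([ 1.47207279e+00,  3.59344031e-01,  1.10822876e-02, -3.81015760e-04,
       -1.22411503e+00, -2.88070320e-01]), 'qd': array([ 3.38195626e-04, -1.90010575e-03,  2.46777548e-05, -1.53255906e-03,
        1.83469694e-04,  2.17409027e-03]), 'joint_efforts': array([ 5.64721831e-04, -5.82716238e+01,  2.93055475e+01,  6.99728832e+00,
        6.95289214e-03, -1.73808612e-04]), 'eef_pos': array([254.47263504, 624.66522859, 225.65504599]), 'ee_rot': array([ 0.13537812, -0.6938419 ,  0.13651461,  0.69398843]), 'contact_force': array([ 0.6843994 , -0.32034514,  0.67189995]), 'ft_torque': array([-0.02973998, -0.00258558,  0.04619693]), 'finger_gap': 1.0036110429377687}
side [[402.62330403   0.         319.89120046]
 [  0.         402.62330403 193.9966504 ]
 [  0.           0.           1.        ]] [[ 9.83933111e-01 -1.18565371e-01  1.33483653e-01  3.30630922e+02]
 [-1.78537345e-01 -6.52492534e-01  7.36463108e-01 -9.36523428e+02]
 [-2.21934539e-04 -7.48462254e-01 -6.63177356e-01  1.02108573e+03]
 [ 0.00000000e+00  0.00000000e+00  0.00000000e+00  1.00000000e+00]]
top [[406.7287054    0.         315.12876281]
 [  0.         406.7287054  193.19010113]
 [  0.           0.           1.        ]] [[-2.37623109e-02 -9.87391794e-01  1.56501747e-01  3.39191115e+02]
 [-9.99682694e-01  2.21596697e-02 -1.19774702e-02  9.56590575e+01]
 [ 8.35842875e-03 -1.56736701e-01 -9.87605054e-01  1.34653855e+03]
 [ 0.00000000e+00  0.00000000e+00  0.00000000e+00  1.00000000e+00]]
wrist [[277.67536469   0.         316.10844798]
 [  0.         277.67536469 196.66085432]
 [  0.           0.           1.        ]] [[-6.13586928e-04 -2.97862871e-01  9.54608471e-01 -1.57510221e+02]
 [ 9.99999729e-01  2.04693037e-04  7.06632339e-04  1.48393033e-01]
 [-4.05881244e-04  9.54608647e-01  2.97862664e-01 -8.20227534e+01]
 [ 0.00000000e+00  0.00000000e+00  0.00000000e+00  1.00000000e+00]]
```

View pics/top0.png

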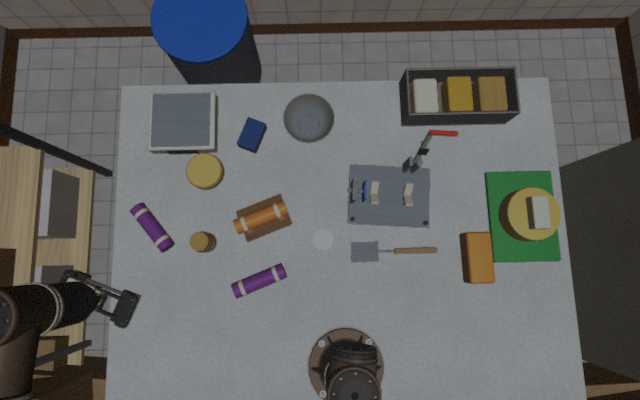

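View pics/side0.png

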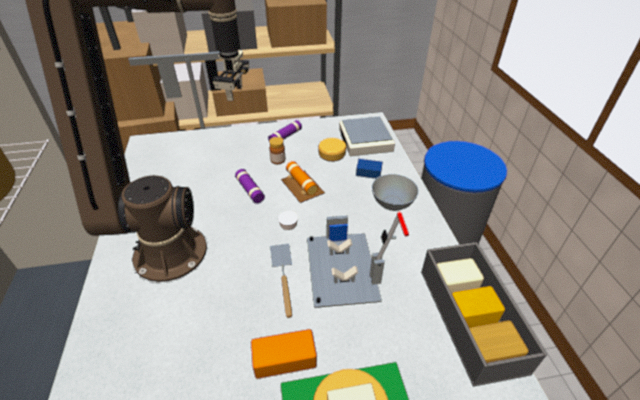

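View pics/wrist0.png

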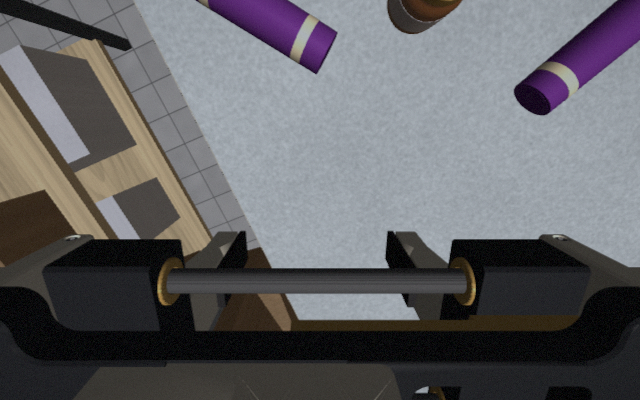

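```bash
cat > h.py <<'E'
import numpy as np, cv2
from station import manip
from scipy.spatial.transform import Rotation as R
def Rt(o):
    q=o["ee_rot"]; return R.from_quat([q[1],q[2],q[3],q[0]]).as_matrix()
def cam(n):
    if n=="wrist":
        o=manip.get_obs()
    f=manip.grab_frame(n)
    if n=="wrist":
        T=np.eye(4);T[:3,:3]=Rt(o);T[:3,3]=o["eef_pos"];f["T"]=T@f["T_tool_cam"]
    return f
def ray(f,uv,z):
    uv=np.atleast_2d(uv).astype(float)
    K=f["intrinsics"];T=f["T"]
    d=np.c_[uv,np.ones(len(uv))]@np.linalg.inv(K).T@T[:3,:3].T
    c=T[:3,3]; s=(z-c[2])/d[:,2]
    return c+d*s[:,None]
def proj(f,P):
    P=np.atleast_2d(P).astype(float);T=f["T"]
    c=(P-T[:3,3])@T[:3,:3]; u=c@f["intrinsics"].T
    return u[:,:2]/u[:,2:]
def dpt(f,uv):
    u,v=map(int,np.round(uv)); d=f["depth"][v,u]
    c=np.linalg.inv(f["intrinsics"])@[u,v,1]*d
    return (f["T"]@np.r_[c,1])[:3]
def mask(f,lo,hi,box=None):
    h=cv2.cvtColor(f["image"],cv2.COLOR_BGR2HSV)
    m=cv2.inRange(h,np.array(lo),np.array(hi))
    if box:
        k=np.zeros_like(m);u0,v0,u1,v1=box;k[v0:v1,u0:u1]=255;m&=k
    return m
E
python3 - <<'E'
from h import *
f=cam("top")
for n,(a,b,c,d) in dict(jig=(330,110,470,240),log=(220,180,310,260)).items():
    cv2.imwrite(f"pics/top_{n}.png",cv2.resize(f["image"][b:d,a:c],None,fx=5,fy=5,interpolation=cv2.INTER_CUBIC))
m=mask(f,(3,120,90),(18,255,255),(225,185,300,250))
cs=cv2.findContours(m,0,2)[0]
for c in cs:
    if cv2.contourArea(c)>30: print(cv2.minAreaRect(c),cv2.contourArea(c))
P=np.concatenate([c.reshape(-1,2) for c in cs if cv2.contourArea(c)>60])
r=cv2.minAreaRect(P);print(r);b=cv2.boxPoints(r);print(ray(f,b,45)); print(ray(f,[r[0]],45))
# depth check
for uv in [(262,217),(390,200),(300,150)]: print(uv,dpt(f,uv))
E
```

```text
((237.00003051757812, 222.00003051757812), (6.260990142822266, 7.155416965484619), 63.43495178222656) 33.0
((261.7049255371094, 221.24594116210938), (6.2352776527404785, 30.85247802734375), 68.62937927246094) 159.5
((283.3999938964844, 212.70001220703125), (6.008327484130859, 6.640782833099365), 71.56504821777344) 31.0
((258.5, 213.50001525878906), (6.499336242675781, 31.011119842529297), 68.1985855102539) 164.0
((280.20001220703125, 204.40000915527344), (6.260990142822266, 6.260990142822266), 63.43495178222656) 31.0
((260.0352783203125, 217.31234741210938), (14.77841854095459, 31.095409393310547), 68.62937927246094)
[[476.2871673  313.32271816  45.        ]
 [510.81135543 220.30927785  45.        ]
 [465.94328548 203.37912301  45.        ]
 [431.81974782 295.99485392  45.        ]]
[[471.11462812 258.34458015  45.        ]]
(262, 217) [469.68758241 249.35574209  67.42286893]
(390, 200) [ 522.36437859 -168.61292611   10.93644161]
(300, 150) [7.02633991e+02 1.27333066e+02 4.13903884e-01]
```

```bash
sleep 0
```

```text
(no output)
```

View pics/top_jig.png

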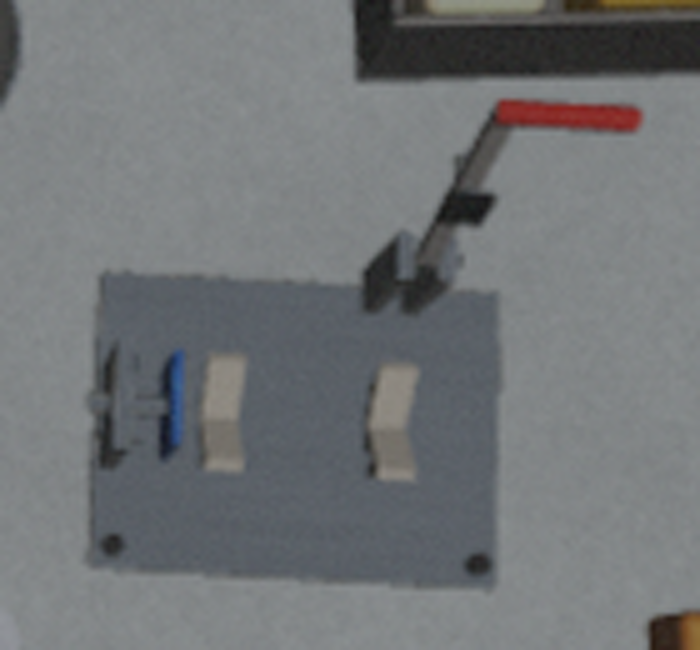

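View pics/top_log.png

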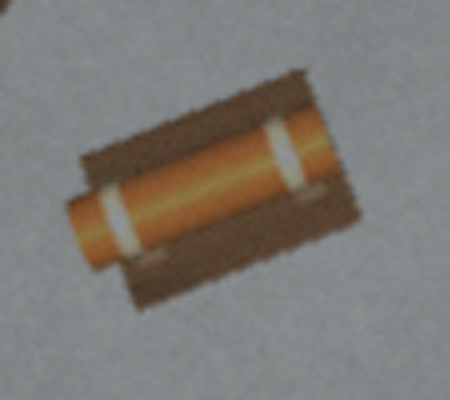

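Run:
```python
from h import *
f=cam("top")
c=np.array([(350.6,164.6),(429.4,168.4),(429,227.4),(348,223.2)])
P=ray(f,c,12);print(P)
print(P.mean(0),[np.linalg.norm(P[i]-P[(i+1)%4]) for i in range(4)])
for a,b in((3,0),(2,1)): d=P[b]-P[a];print("x ang",np.degrees(np.arctan2(d[1],d[0])))
for a,b in((1,0),(2,3)): d=P[b]-P[a];print("y ang",np.degrees(np.arctan2(d[1],d[0]))-90)
L=ray(f,[(236,227),(286,208)],41);print(L,L.mean(0),L[0]-L[1],np.linalg.norm(L[0]-L[1]))
o=manip.get_obs();print(o["eef_pos"]);print(Rt(o).round(3))
W=np.array([(80,155),(305,70),(360,215),(138,308)])/5+[220,180]
P=ray(f,W,8);print(P,P.mean(0))
```

```text
[[ 645.29866948  -42.07885985   12.        ]
 [ 626.43271281 -306.72659804   12.        ]
 [ 428.47639116 -291.94974758   12.        ]
 [ 448.42478982  -26.14805674   12.        ]]
[ 537.15814082 -166.72581555   12.        ] [np.float64(265.3193352316234), np.float64(198.5070794470006), np.float64(266.54920270736994), np.float64(197.51737892651627)]
x ang -4.6262274641492365
x ang -4.269041936157942
y ang -4.0775493064335535
y ang -4.291998175531091
[[442.15645333 335.79508681  41.        ]
 [499.7715334  175.02804061  41.        ]] [470.96399337 255.41156371  41.        ] [-57.61508006 160.7670462    0.        ] 170.7792159288383
[254.57560884 624.91502721 226.09857124]
[[-0.    -0.377 -0.926]
 [-0.001 -0.926  0.377]
 [-1.     0.001 -0.   ]]
[[497.60829855 342.21757363   8.        ]
 [551.12400606 193.07621541   8.        ]
 [453.66585607 157.91989411   8.        ]
 [396.21187315 303.73151871   8.        ]] [474.65250846 249.23630046   8.        ]
```

Request:
servo_tool([
  [0,0,0,-0.53,3.96,-3.81,8.76],
  [0,0,0,-0.53,3.96,-3.81,8.76],
  [0,0,0,-0.53,3.96,-3.81,8.76],
  [0,0,0,-0.53,3.96,-3.81,8.76],
  [0,0,0,-0.53,3.96,-3.81,8.76],
  [0,0,0,-0.53,3.96,-3.81,8.76],
  [0,0,0,-0.53,3.96,-3.81,8.76],
  [0,0,0,-0.53,3.96,-3.81,8.76],
  [0,0,0,-0.53,3.96,-3.81,8.76],
  [0,0,0,-0.53,3.96,-3.81,8.76],
])

```text
time: 1.5
eef_pos: [458.4, 112.9, 280.1]
ee_rot: [-0.136, 0.694, -0.136, -0.694]
contact_force: [0.9, 0.2, 0.8]
finger_gap: 0.998
```

Request:
servo_tool([
  [0,0,0,-0.53,3.96,-3.81,8.76],
  [0,0,0,-0.53,3.96,-3.81,8.76],
  [0,0,0,-0.53,3.96,-3.81,8.76],
  [10.3,0,0,-0.53,3.96,-3.81,8.76],
  [10.3,0,0,0,0,0,8.76],
  [10.3,0,0,0,0,0,8.76],
  [10.3,0,0,0,0,0,8.76],
  [10.3,0,0,0,0,0,8.76],
  [10.3,0,0,0,0,0,8.76],
  [10.3,0,0,0,0,0,8.76],
])

```text
time: 2.75
eef_pos: [539.4, -89.5, 300.7]
ee_rot: [0.52, -0.479, 0.52, 0.48]
contact_force: [0.1, 0.0, 0.1]
finger_gap: 0.998
```

Request:
servo_tool([
  [0,0,0,0,0,0,8.76],
  [0,0,0,0,0,0,8.76],
])

```text
time: 3.0
eef_pos: [539.4, -89.5, 300.8]
ee_rot: [0.517, -0.482, 0.517, 0.482]
contact_force: [-0.3, 0.1, -1.0]
finger_gap: 0.998
```

Run:
```python
from h import *
f=cam("wrist");np.savez("w1.npz",**f)
cv2.imwrite("pics/wrist1.png",f["image"])
o=manip.get_obs();print(o["time"],o["eef_pos"],o["contact_force"]);print(Rt(o).round(3))
g=cam("top");np.savez("t1.npz",**g)
s=cam("side");np.savez("s1.npz",**s)
```

```text
3.05 [539.47862231 -89.52506169 300.78512305] [ 0.50904281 -0.84566356  0.38799793]
[[ 0.    -0.997  0.071]
 [ 0.     0.071  0.997]
 [-1.    -0.     0.   ]]
```

View pics/wrist1.png

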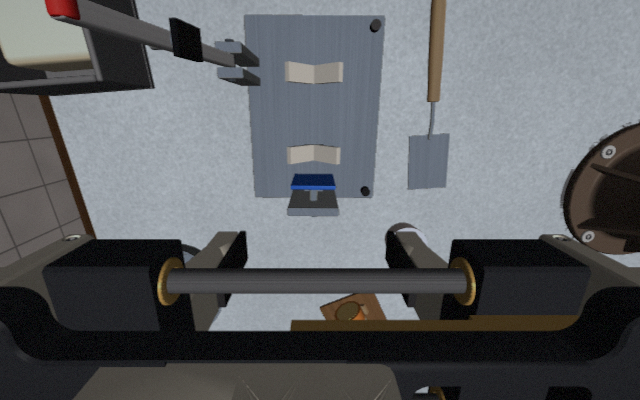

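Run:
```python
import numpy as np,cv2
f=dict(np.load("w1.npz"))
I=f["image"][0:225,230:400]
cv2.imwrite("pics/w1c.png",cv2.resize(I,None,fx=3.5,fy=2.6*1,interpolation=cv2.INTER_CUBIC))
```

```text
(no output)
```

View pics/w1c.png

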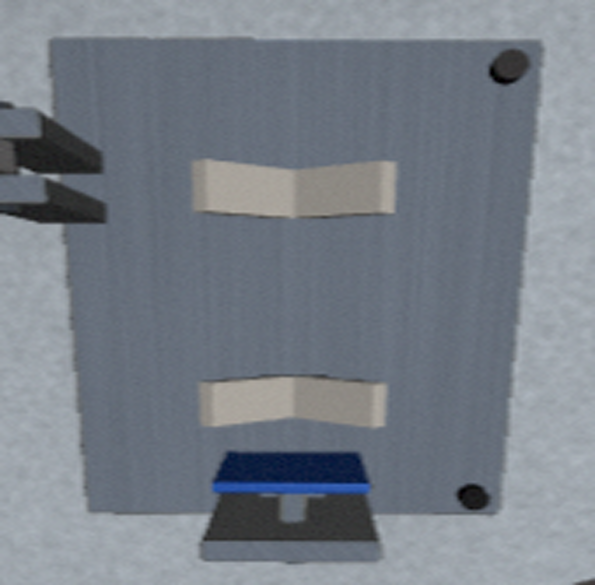

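Run:
```python
from h import *
f=dict(np.load("w1.npz"))
g=cv2.GaussianBlur(cv2.cvtColor(f["image"],cv2.COLOR_BGR2GRAY).astype(np.float32),(3,3),0)
# subpixel edges of the plate: bright table -> darker plate
def hedge(v,u0,u1):
    r=g[v,u0:u1]; d=np.abs(np.diff(r)); k=d.argmax(); 
    w=d[max(0,k-2):k+3]; return u0+max(0,k-2)+(w*np.arange(len(w))).sum()/w.sum()+0.5
L=[(hedge(v,238,262),v) for v in list(range(20,38))+list(range(95,190))]
Rr=[(hedge(v,366,392),v) for v in list(range(35,178))]
def vedge(u,v0,v1):
    r=g[v0:v1,u]; d=np.abs(np.diff(r)); k=d.argmax(); w=d[max(0,k-2):k+3]
    return v0+max(0,k-2)+(w*np.arange(len(w))).sum()/w.sum()+0.5
Tt=[(u,vedge(u,6,24)) for u in range(252,366)]
B=[(u,vedge(u,190,206)) for u in list(range(260,285))+list(range(342,358))]
ln=[]
for n,p in zip("LRTB",(L,Rr,Tt,B)):
    P=ray(f,np.array(p),12)[:,:2]
    for _ in range(4):
        c=P.mean(0);_,_,V=np.linalg.svd(P-c);r=np.abs((P-c)@V[1]);P=P[r<max(1,2*np.median(r))]
    a=np.degrees(np.arctan2(V[0][1],V[0][0]));print(n,len(P),c,a,r.std());ln.append((c,V[0]))
def X(a,b):
    t=np.linalg.solve(np.c_[a[1],-b[1]],b[0]-a[0]);return a[0]+t[0]*a[1]
C=np.array([X(ln[2],ln[0]),X(ln[2],ln[1]),X(ln[3],ln[1]),X(ln[3],ln[0])])
print(C,C.mean(0),[np.linalg.norm(C[i]-C[i-1]) for i in range(4)])
for uv in [(275,100),(300,110),(300,70),(330,70),(314,72),(300,153),(328,153),(314,153),(500,150)]: print(uv,dpt(f,uv).round(1))
```

```text
L 113 [ 639.7521393  -154.05303745] 85.58916743471211 0.20029423127054455
R 143 [ 439.18826559 -167.60737697] 85.5992163040976 0.16106390018916086
T 114 [ 536.45403605 -298.85041198] 175.4040932925001 0.17919878290074617
B 40 [566.15706723 -32.05844268] 176.01115368040334 0.15008779802783767
[[ 628.01530902 -306.21067351]
 [ 429.74799406 -290.27272023]
 [ 450.24210827  -23.97555416]
 [ 648.7182347   -37.81553149]] [ 539.18091151 -164.56861985] [np.float64(269.1924281887618), np.float64(198.90687904966737), np.float64(267.0846108937707), np.float64(198.95808033942245)]
(275, 100) [ 596.2 -189.9   11. ]
(300, 110) [ 559.5 -172.7   11.4]
(300, 70) [ 552.8 -223.9   49.8]
(330, 70) [ 512.6 -220.7   52.8]
(314, 72) [ 534.1 -221.9   34.8]
(300, 153) [ 562.5 -112.7   50.8]
(328, 153) [ 521.6 -109.9   51.5]
(314, 153) [ 542.4 -108.6   33. ]
(500, 150) [236.8 -87.   -1.8]
```

Request:
servo_tool([
  [0,0,0,0.63,1.55,5.17,8.76],
  [0,0,0,0.63,1.55,5.17,8.76],
  [0,0,0,0.63,1.55,5.17,8.76],
  [0,0,0,0.63,1.55,5.17,8.76],
  [0,0,0,0.63,1.55,5.17,8.76],
  [0,0,0,0.63,1.55,5.17,8.76],
  [0,0,0,0.63,1.55,5.17,8.76],
  [-7.9,0,0,0.63,1.55,5.17,8.76],
  [-7.9,0,0,0,0,0,8.76],
  [-7.9,0,0,0,0,0,8.76],
])

```text
time: 4.4
eef_pos: [446.2, 333.0, 249.9]
ee_rot: [-0.406, 0.579, -0.407, -0.579]
contact_force: [0.4, -0.1, 0.7]
finger_gap: 1.002
```

Request:
servo_tool([
  [0,0,0,0,0,0,8.76],
  [0,0,0,0,0,0,8.76],
])

```text
time: 4.65
eef_pos: [446.6, 332.0, 250.4]
ee_rot: [0.409, -0.577, 0.409, 0.577]
contact_force: [-0.1, 0.6, 0.7]
finger_gap: 1.001
```

Run:
```python
from h import *
f=cam("wrist");np.savez("w2.npz",**f)
cv2.imwrite("pics/wrist2.png",f["image"])
o=manip.get_obs();print(o["time"],o["eef_pos"]);print(Rt(o).round(3))
m=mask(f,(3,110,60),(18,255,255));m[235:]=0
n,l,st,ce=cv2.connectedComponentsWithStats(m)
for i in range(1,n):
    if st[i,4]>200: print(st[i],ce[i])
```

```text
4.7 [446.62910744 331.93991584 250.42941347]
[[ 0.    -0.944 -0.331]
 [ 0.    -0.331  0.944]
 [-1.    -0.     0.   ]]
[ 273   33   83  150 8920] [315.47544843 105.71670404]
[166 160  49  75 516] [195.17829457 187.36821705]
```

View pics/wrist2.png

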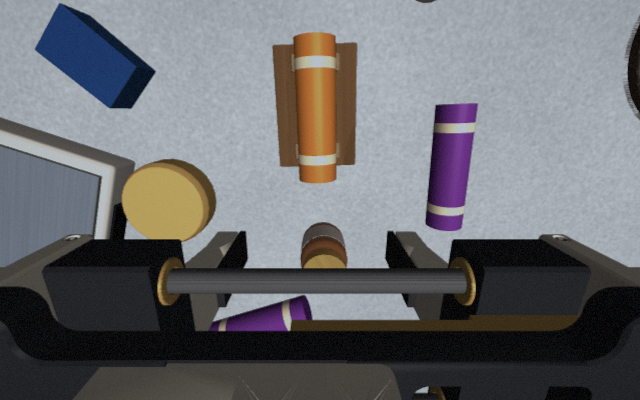

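Run:
```python
from h import *
f=dict(np.load("w2.npz"))
S=f["image"];h=cv2.cvtColor(S,cv2.COLOR_BGR2HSV)
# log silhouette edges by rows (saturation + hue orange), away from bands
def seg(v):
    r=(h[v,270:365,0]<20)&(h[v,270:365,0]>4)&(h[v,270:365,2]>0)&(h[v,270:365,1]>150)&(S[v,270:365,2]>110)
    u=np.where(r)[0]+270; return u.min(),u.max()+1
for v in (45,80,90,100,110,120,130,140,150,170,178):
    a,b=seg(v); P=ray(f,[(a,v),(b,v),((a+b)/2,v)],45); print(v,a,b,P[2].round(1),round(np.linalg.norm(P[0]-P[1]),1))
c=S[:,316].astype(int)
print("rows",[ (v,tuple(c[v])) for v in list(range(28,40))+list(range(176,190))])
```

```text
45 297 335 [498.4 186.5  45. ] 44.5
80 298 336 [484.7 221.8  45. ] 46.0
90 299 335 [481.  232.5  45. ] 44.0
100 299 336 [476.6 243.2  45. ] 45.7
110 299 336 [472.6 254.3  45. ] 46.2
120 300 336 [468.1 265.5  45. ] 45.4
130 300 336 [464.  277.1  45. ] 45.9
140 301 336 [459.2 288.7  45. ] 45.0
150 301 336 [454.9 300.8  45. ] 45.5
170 302 336 [445.5 325.5  45. ] 45.2
178 302 336 [441.8 335.8  45. ] 45.6
rows [(28, (np.int64(181), np.int64(175), np.int64(167))), (29, (np.int64(177), np.int64(169), np.int64(162))), (30, (np.int64(178), np.int64(172), np.int64(164))), (31, (np.int64(180), np.int64(173), np.int64(166))), (32, (np.int64(115), np.int64(152), np.int64(172))), (33, (np.int64(76), np.int64(138), np.int64(177))), (34, (np.int64(72), np.int64(137), np.int64(177))), (35, (np.int64(72), np.int64(138), np.int64(177))), (36, (np.int64(72), np.int64(139), np.int64(177))), (37, (np.int64(73), np.int64(138), np.int64(176))), (38, (np.int64(72), np.int64(140), np.int64(176))), (39, (np.int64(76), np.int64(141), np.int64(179))), (176, (np.int64(58), np.int64(122), np.int64(181))), (177, (np.int64(61), np.int64(123), np.int64(182))), (178, (np.int64(59), np.int64(123), np.int64(182))), (179, (np.int64(60), np.int64(123), np.int64(182))), (180, (np.int64(61), np.int64(122), np.int64(183))), (181, (np.int64(55), np.int64(118), np.int64(179))), (182, (np.int64(60), np.int64(123), np.int64(182))), (183, (np.int64(139), np.int64(155), np.int64(172))), (184, (np.int64(180), np.int64(175), np.int64(170))), (185, (np.int64(186), np.int64(177), np.int64(169))), (186, (np.int64(182), np.int64(174), np.int64(168))), (187, (np.int64(180), np.int64(173), np.int64(165))), (188, (np.int64(180), np.int64(172), np.int64(165))), (189, (np.int64(179), np.int64(172), np.int64(163)))]
```

Run:
```python
from h import *
f=dict(np.load("w2.npz"));t=dict(np.load("t1.npz"))
E=ray(f,[(315.5,32.4),(318.5,183.3)],66);print(E,E.mean(0),np.linalg.norm(E[0]-E[1]))
w=ray(f,[(274,43.5),(356.5,42),(356,164.5),(282,166)],8);print("rest",w,w.mean(0),np.linalg.norm(w[1]-w[2]),np.linalg.norm(w[0]-w[1]))
c=ray(f,[(318,58),(318,68),(318,153),(318,163)],66);print("bands",c)
j=ray(t,[(205,241)],100);print("jar top",j)
for uv in [(321,262),(326,262)]:print(dpt(f,uv))
for uv in [(203,241),(205,241),(207,241)]:print("t",dpt(t,uv))
c=cv2.resize(t["image"][180:310,125:300],None,fx=4,fy=4,interpolation=cv2.INTER_CUBIC);cv2.imwrite("pics/t1jar.png",c)
```

```text
[[501.57874537 179.00543728  66.        ]
 [442.00500063 337.82098239  66.        ]] [471.791873   258.41320984  66.        ] 169.62136785224754
rest [[552.4783749  195.72013818   8.        ]
 [452.89859112 159.00892713   8.        ]
 [394.43835398 307.19011847   8.        ]
 [495.46608373 344.94373165   8.        ]] [473.82035093 251.71572886   8.        ] 159.29615436367496 106.13126945458728
bands [[490.60608684 201.93193038  66.        ]
 [487.20876114 211.56441635  66.        ]
 [455.39335291 301.77109643  66.        ]
 [451.26540751 313.47511883  66.        ]]
jar top [[397.13646544 418.71141544 100.        ]]
[408.15121095 424.99135869  99.18981283]
[402.44194756 422.39501    100.13928491]
t [397.34214485 425.13554773  98.63533481]
t [397.0601987  418.28621908 101.64067418]
t [397.04182941 412.90737589  98.97645238]
```

View pics/t1jar.png

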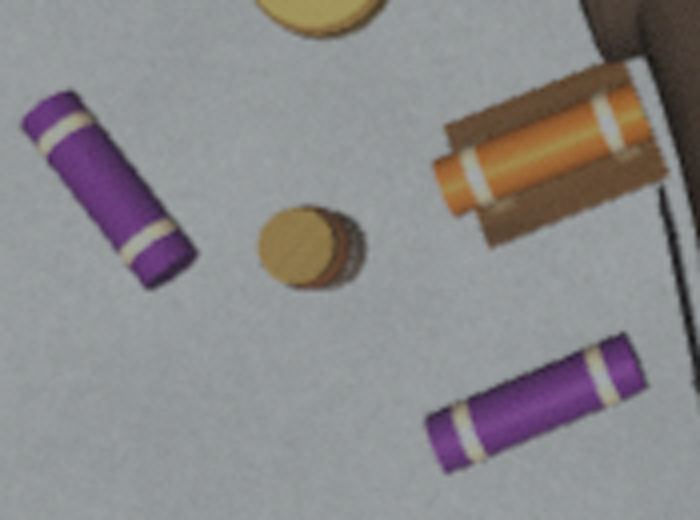

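Request:
servo_tool([
  [-1.4,0,0,3.0,0.15,-2.9,8.76],
  [0,0,0,3.0,0,-2.86,8.76],
  [0,0,0,4.5,0,0,8.76],
  [0,0,0,4.5,0,0,8.76],
  [0,0,0,3.0,0,0,8.76],
  [0,0,0,0,0,0,8.76],
  [0,0,0,0,0,0,8.76],
])

```text
time: 5.58
eef_pos: [465.8, 278.1, 71.6]
ee_rot: [-0.402, 0.582, -0.401, -0.582]
contact_force: [-0.5, 0.4, -0.4]
finger_gap: 0.998
```

Run:
```python
from h import *
f=cam("wrist");cv2.imwrite("pics/wrist3.png",f["image"])
o=manip.get_obs();print(o["time"],o["eef_pos"]);r=Rt(o);print(r.round(3))
c=np.array([464.2,277.1]);d=c-o["eef_pos"][:2];print(d@r[:2,1],d@r[:2,2])
```

```text
5.625 [465.877188   278.35064202  71.95723503]
[[ 0.002 -0.935 -0.356]
 [ 0.002 -0.356  0.935]
 [-1.    -0.002  0.001]]
2.0122705053369656 -0.5725440679975107
```

View pics/wrist3.png

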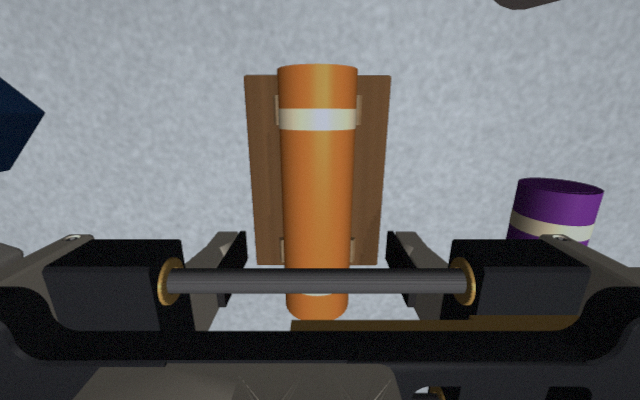

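Request:
servo_tool([
  [0,0,0,2.5,0.1,0,8.76],
  [0,0,0,2.0,0,0,8.76],
  [0,0,0,0.5,0,0,8.76],
  [0,0,0,0,0,0,5.6],
  [0,0,0,0,0,0,5.2],
  [0,0,0,0,0,0,4.6],
  [0,0,0,0,0,0,4.4],
  [0,0,0,0,0,0,4.4],
  [0,0,0,0,0,0,4.4],
], newtons=40)

```text
time: 6.75
eef_pos: [465.1, 278.1, 21.0]
ee_rot: [-0.402, 0.583, -0.4, -0.582]
contact_force: [4.2, 1.1, 3.1]
finger_gap: 0.563
```

Run:
```python
from h import *
o=manip.get_obs();print(o["time"],o["eef_pos"],o["contact_force"],o["ft_torque"],o["finger_gap"]);r=Rt(o);print(r.round(3))
```

```text
6.75 [465.12226952 278.06937967  21.04139669] [4.15741739 1.08649548 3.09371925] [ 0.29945581 -1.65749297  0.07353099] 0.5627890627525685
[[ 0.002 -0.934 -0.356]
 [ 0.001 -0.356  0.934]
 [-1.    -0.002  0.001]]
```

Request:
servo_tool([
  [0,0,0,-0.3,0,0,4.4],
  [0,0,0,-0.7,0,0,4.4],
  [0,0,0,-2,0,0,4.4],
  [0,0,0,-3,0,0,4.4],
  [0,0,0,-3,0.2,-1,4.4],
  [0,0,0,-3,0.4,-2,4.4],
  [0,0,0,-2,0.8,-4,4.4],
  [0,0,0,0,0.9,-4.4,4.4],
])

```text
time: 7.75
eef_pos: [483.0, 161.9, 161.9]
ee_rot: [-0.402, 0.582, -0.4, -0.582]
contact_force: [0.5, 0.7, -4.8]
finger_gap: 0.561
```

Run:
```python
from h import *
f=cam("wrist");cv2.imwrite("pics/wrist4.png",f["image"])
o=manip.get_obs();print(o["time"],o["eef_pos"],o["contact_force"],o["ft_torque"],o["finger_gap"]);r=Rt(o)
d=np.array([538.9,-161.1])-o["eef_pos"][:2];print(d@r[:2,1],d@r[:2,2])
```

```text
7.8 [481.71853916 157.14010094 160.73155678] [-1.36397454 -6.01937093 -5.58139087] [-1.08662681  0.27849344  0.00746448] 0.558808843418563
59.51883283458621 -317.81111870921325
```

View pics/wrist4.png

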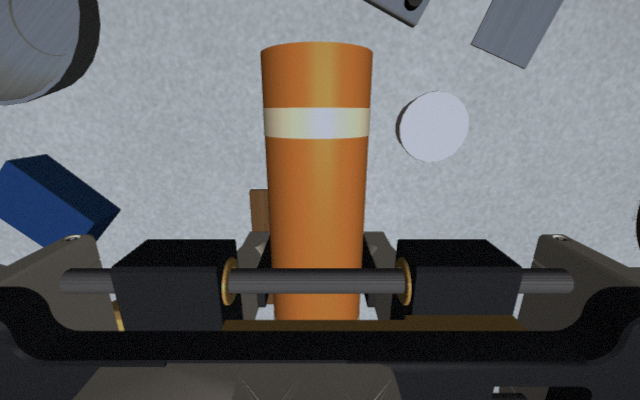

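Request:
servo_tool([
  [0,0,0,0,0.85,-4.5,4.4],
  [0,0,0,0,0.85,-4.5,4.4],
  [0,0,0,0,0.85,-4.5,4.4],
  [0,0,0,0,0.85,-4.5,4.4],
  [0,0,0,0,0.85,-4.5,4.4],
  [0,0,0,0,0.85,-4.5,4.4],
  [6.3,0,0,0,0.85,-4.5,4.4],
  [6.3,0,0,0,0,0,4.4],
  [6.3,0,0,0,0,0,4.4],
  [6.3,0,0,0,0,0,4.4],
])

```text
time: 9.05
eef_pos: [538.1, -153.1, 159.6]
ee_rot: [0.519, -0.479, 0.52, 0.48]
contact_force: [0.7, -0.1, -4.5]
finger_gap: 0.561
```

Request:
servo_tool([
  [0,0,0,0,0,0,4.4],
  [0,0,0,0,0,0,4.4],
  [0,0,0,0,0,0,4.4],
])

```text
time: 9.43
eef_pos: [539.3, -153.0, 160.3]
ee_rot: [0.518, -0.481, 0.518, 0.481]
contact_force: [0.1, 0.3, -4.1]
finger_gap: 0.559
```

```bash
cat > st.py <<'E'
from h import *
J=np.array([538.6,-165.1]);a=np.radians(-4.4)
ex=np.array([np.cos(a),np.sin(a)]);ey=np.array([-np.sin(a),np.cos(a)])
def jig(p): d=np.asarray(p)[:2]-J; return np.array([d@ex,d@ey])
def rep():
    o=manip.get_obs();r=Rt(o);f=o["contact_force"]
    print("t %.2f"%o["time"],"jig xy",jig(o["eef_pos"]).round(2),"z %.2f"%o["eef_pos"][2],"F jig",(f[:2]@ex).round(2),(f[:2]@ey).round(2),f[2].round(2),"M",o["ft_torque"].round(2),"gap %.1f"%(o["finger_gap"]*88))
    print(" yaw %.2f"%np.degrees(np.arctan2(r[1,1],r[0,1])),"toolx",r[:,0].round(3),"toolz",r[:,2].round(3))
    return o
if __name__=="__main__": rep()
E
python3 - <<'E'
from st import *
o=rep()
for n in("wrist","side"):
    f=cam(n);np.savez(n+"5.npz",**f);cv2.imwrite(f"pics/{n}5.png",f["image"] if n=="wrist" else cv2.resize(f["image"][180:320,260:460],None,fx=4,fy=4))
f=dict(np.load("wrist5.npz"))
for uv in [(316,70),(316,100),(316,130),(316,180),(316,220),(316,300)]: print(uv,dpt(f,uv).round(1))
E
```

```text
t 9.43 jig xy [-0.18 12.15] z 160.29 F jig 0.08 0.26 -4.09 M [ 0.18 -0.05  0.01] gap 49.2
 yaw 175.72 toolx [-0.  0. -1.] toolz [0.075 0.997 0.   ]
(316, 70) [ 533.1 -248.6  205.2]
(316, 100) [ 533.9 -238.1  203. ]
(316, 130) [ 534.7 -226.8  203.6]
(316, 180) [ 536.2 -206.3  204.1]
(316, 220) [ 537.6 -188.5  204.6]
(316, 300) [ 540.7 -146.3  203.7]
```

View pics/wrist5.png

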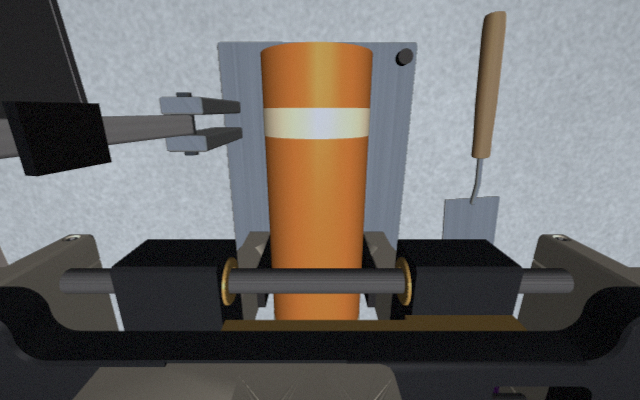

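View pics/side5.png

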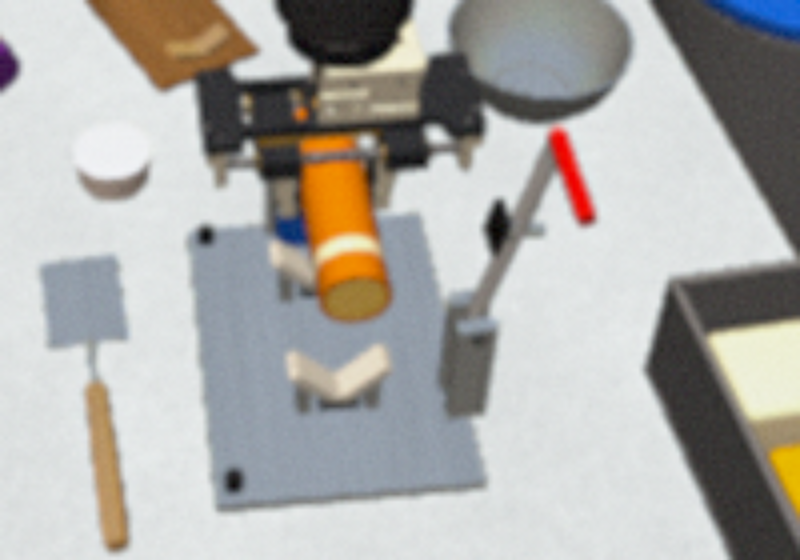

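Request:
servo_tool([
  [0,0,0,1,0.1,-0.4,4.4],
  [0,0,0,2,0,-0.4,4.4],
  [0,0,0,2.5,0,0,4.4],
  [0,0,0,2,0,0,4.4],
  [0,0,0,1.0,0,0,4.4],
  [0,0,0,0.5,0,0,4.4],
  [0,0,0,0,0,0,4.4],
  [0,0,0,0,0,0,4.4],
])

```text
time: 10.52
eef_pos: [538.5, -161.0, 71.1]
ee_rot: [0.519, -0.481, 0.518, 0.48]
contact_force: [0.5, 0.2, -2.9]
finger_gap: 0.562
```

Run:
```python
from st import *
o=rep()
f=cam("side");cv2.imwrite("pics/side6.png",cv2.resize(f["image"][200:320,290:410],None,fx=5,fy=5,interpolation=2))
```

```text
t 10.53 jig xy [-0.43  4.07] z 71.07 F jig 0.48 0.26 -2.94 M [ 0.17 -0.03 -0.02] gap 49.5
 yaw 175.65 toolx [ 0.001 -0.    -1.   ] toolz [0.076 0.997 0.   ]
```

View pics/side6.png

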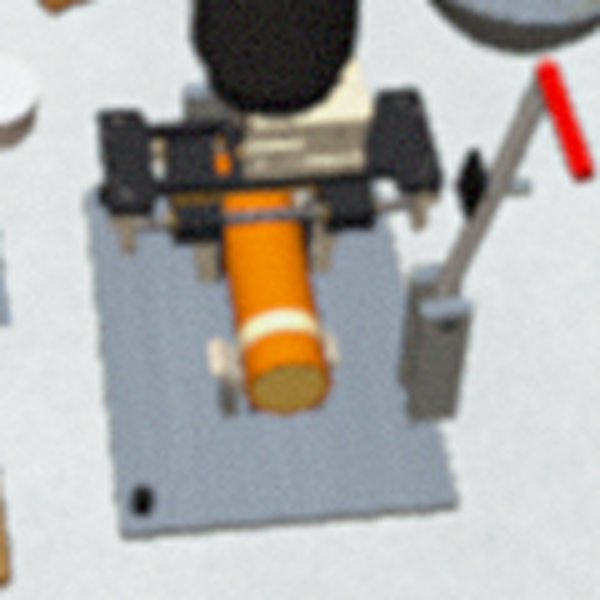

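Request:
servo_tool([
  [0,0,0,0.5,0,0,4.4],
  [0,0,0,0.5,0,0,4.4],
  [0,0,0,0.2,0,0,4.4],
  [0,0,0,0.2,0,0,4.4],
  [0,0,0,0.1,0,0,4.4],
  [0,0,0,0.1,0,0,4.4],
  [0,0,0,0,0,0,4.4],
])

```text
time: 11.45
eef_pos: [537.9, -161.0, 54.3]
ee_rot: [0.519, -0.481, 0.519, 0.481]
contact_force: [-0.4, -0.6, -4.5]
finger_gap: 0.563
```

```bash
python3 st.py
```

```text
t 11.45 jig xy [-0.99  4.03] z 54.33 F jig -0.39 -0.59 -4.48 M [ 0.17 -0.11 -0.03] gap 49.5
 yaw 175.64 toolx [-0. -0. -1.] toolz [ 0.076  0.997 -0.   ]
```

Request:
servo_tool([
  [0,0,0,0.1,0,0,4.4],
  [0,0,0,0.1,0,0,4.4],
  [0,0,0,0.1,0,0,4.4],
  [0,0,0,0,0,0,4.4],
])

```text
time: 11.95
eef_pos: [537.8, -161.0, 51.2]
ee_rot: [0.519, -0.481, 0.519, 0.481]
contact_force: [-0.0, 0.7, -4.0]
finger_gap: 0.564
```

Request:
servo_tool([
  [0,0,0,0.1,0,0,4.4],
  [0,0,0,0.1,0,0,4.4],
  [0,0,0,0,0,0,4.4],
])

```text
time: 12.32
eef_pos: [537.9, -161.0, 49.2]
ee_rot: [0.519, -0.481, 0.519, 0.481]
contact_force: [0.7, 1.3, -4.1]
finger_gap: 0.558
```

```bash
python3 st.py
```

```text
t 12.32 jig xy [-1.05  4.03] z 49.25 F jig 0.64 1.36 -4.14 M [ 0.18 -0.02 -0.06] gap 49.1
 yaw 175.64 toolx [-0. -0. -1.] toolz [ 0.076  0.997 -0.   ]
```

Expected contact near 47; single-millimetre steps.

Request:
servo_tool([
  [0,0,0,0.1,0,0,4.4],
  [0,0,0,0,0,0,4.4],
])

```text
time: 12.58
eef_pos: [538.2, -161.0, 48.4]
ee_rot: [0.519, -0.481, 0.519, 0.481]
contact_force: [0.8, -0.7, -3.7]
finger_gap: 0.559
```

Request:
servo_tool([
  [0,0,0,0.1,0,0,4.4],
  [0,0,0,0,0,0,4.4],
])

```text
time: 12.82
eef_pos: [538.4, -161.0, 48.0]
ee_rot: [0.519, -0.481, 0.518, 0.48]
contact_force: [-0.9, 1.1, 4.7]
finger_gap: 0.561
```

Request:
servo_tool([
  [0,0,0,0.05,0,0,4.4],
  [0,0,0,0,0,0,4.4],
])

```text
time: 13.08
eef_pos: [538.4, -161.0, 48.0]
ee_rot: [0.519, -0.481, 0.518, 0.48]
contact_force: [-3.2, 3.4, 7.4]
finger_gap: 0.56
```

```bash
python3 st.py
```

```text
t 13.07 jig xy [-0.51  4.06] z 47.98 F jig -3.43 3.1 7.36 M [ 0.9   1.05 -0.24] gap 49.3
 yaw 175.65 toolx [ 0.001 -0.    -1.   ] toolz [ 0.076  0.997 -0.   ]
```

Request:
servo_tool([
  [0,0,0,-0.08,-0.05,0,4.4],
  [0,0,0,0,0,0,4.4],
])

```text
time: 13.32
eef_pos: [538.4, -161.0, 48.0]
ee_rot: [0.519, -0.481, 0.519, 0.481]
contact_force: [-2.9, 2.8, 5.6]
finger_gap: 0.563
```

Request:
servo_tool([
  [0,0,0,0,0,0,5.2],
  [0,0,0,0,0,0,5.6],
  [0,0,0,0,0,0,5.8],
])

```text
time: 13.7
eef_pos: [538.5, -161.1, 47.5]
ee_rot: [0.519, -0.481, 0.519, 0.481]
contact_force: [-0.2, 0.1, 0.1]
finger_gap: 0.654
```

Run:
```python
from st import *
o=rep()
f=cam("wrist");np.savez("w7.npz",**f);cv2.imwrite("pics/wrist7.png",f["image"])
for uv in [(316,70),(316,100),(316,130),(316,180),(316,220),(316,300)]: p=dpt(f,uv);print(uv,p.round(1),jig(p).round(2))
f=cam("side");cv2.imwrite("pics/side7.png",cv2.resize(f["image"][200:320,290:410],None,fx=5,fy=5,interpolation=2))
```

```text
t 13.70 jig xy [-0.43  3.99] z 47.47 F jig -0.23 0.04 0.09 M [ 0.05  0.01 -0.04] gap 57.5
 yaw 175.65 toolx [-0. -0. -1.] toolz [ 0.076  0.997 -0.   ]
(316, 70) [ 532.1 -256.6   92.7] [  0.52 -91.75]
(316, 100) [ 532.9 -246.1   92.6] [  0.51 -81.25]
(316, 130) [ 533.7 -234.9   91.7] [  0.5  -70.01]
(316, 180) [ 535.3 -214.6   92. ] [  0.48 -49.63]
(316, 220) [ 536.6 -196.9   92.5] [  0.46 -31.82]
(316, 300) [ 539.7 -155.8   92.6] [0.41 9.39]
```

View pics/wrist7.png

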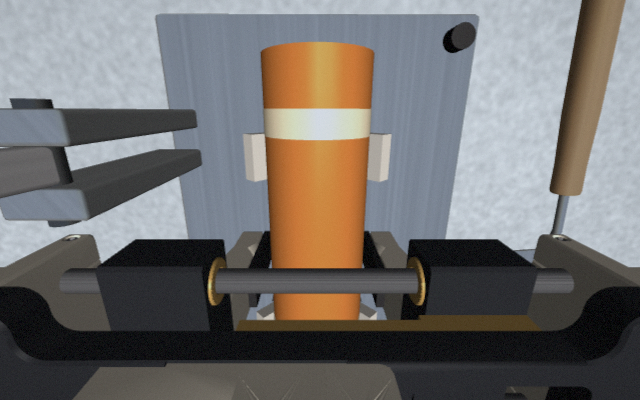

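View pics/side7.png

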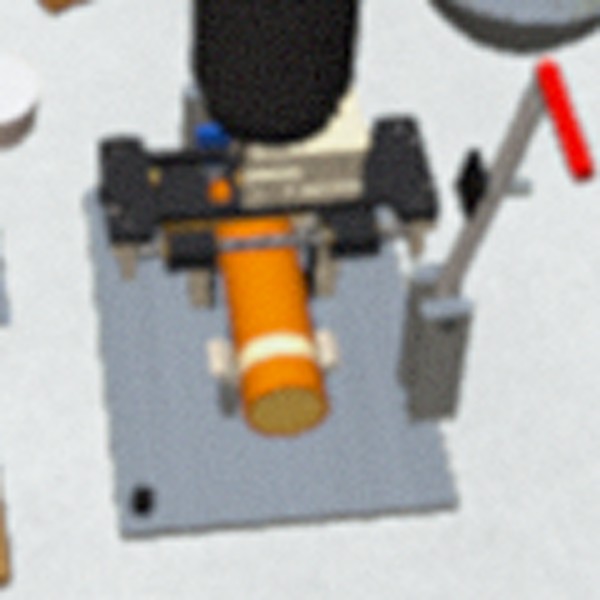

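Request:
servo_tool([
  [0,0,0,0,0,0,5.2],
  [0,0,0,0,0,0,4.6],
  [0,0,0,0,0,0,4.4],
  [0,0,0,0,0,0,4.4],
], newtons=35)

```text
time: 14.3
eef_pos: [538.4, -161.0, 47.6]
ee_rot: [0.519, -0.481, 0.519, 0.481]
contact_force: [0.3, 0.1, -0.4]
finger_gap: 0.565
```

Request:
servo_tool([
  [0,0,0,0,0,0.1,4.4],
  [0,0,0,0,0,0.2,4.4],
  [0,0,0,0,0,0.2,4.4],
  [0,0,0,0,0,0.2,4.4],
  [0,0,0,0,0,0.2,4.4],
])

```text
time: 14.92
eef_pos: [539.1, -151.9, 47.6]
ee_rot: [0.519, -0.481, 0.519, 0.481]
contact_force: [0.2, -2.8, -0.5]
finger_gap: 0.561
```

```bash
python3 st.py
```

```text
t 14.93 jig xy [-0.5  13.16] z 47.63 F jig 0.42 -2.76 -0.54 M [-0.8  -0.11  0.01] gap 49.4
 yaw 175.63 toolx [-0. -0. -1.] toolz [ 0.076  0.997 -0.   ]
```

Request:
servo_tool([
  [0,0,0,0,0,0.2,4.4],
  [0,0,0,0,0,0.2,4.4],
  [0,0,0,0,0,0.2,4.4],
  [0,0,0,0,0,0.1,4.4],
])

```text
time: 15.42
eef_pos: [539.7, -144.9, 47.7]
ee_rot: [0.519, -0.481, 0.519, 0.481]
contact_force: [0.3, -1.8, -2.3]
finger_gap: 0.566
```

Request:
servo_tool([
  [0,0,0,0,0,0.1,4.4],
  [0,0,0,0,0,0.1,4.4],
])

```text
time: 15.68
eef_pos: [539.8, -143.0, 47.7]
ee_rot: [0.519, -0.481, 0.519, 0.481]
contact_force: [-0.5, -1.7, -2.1]
finger_gap: 0.563
```

Request:
servo_tool([
  [0,0,0,0,0,0.1,4.4],
  [0,0,0,0,0,0.1,4.4],
])

```text
time: 15.92
eef_pos: [539.9, -141.0, 47.6]
ee_rot: [0.519, -0.481, 0.519, 0.481]
contact_force: [-0.9, -1.5, -1.1]
finger_gap: 0.563
```

```bash
python3 st.py
```

```text
t 15.93 jig xy [-0.51 24.11] z 47.64 F jig -0.8 -1.54 -1.07 M [-0.64 -0.04 -0.02] gap 49.5
 yaw 175.64 toolx [-0.  0. -1.] toolz [0.076 0.997 0.   ]
```

Request:
servo_tool([
  [0,0,0,0,0,0.1,4.4],
  [0,0,0,0,0,0.1,4.4],
])

```text
time: 16.18
eef_pos: [540.1, -139.2, 47.6]
ee_rot: [0.519, -0.481, 0.519, 0.481]
contact_force: [-0.1, -3.8, -1.4]
finger_gap: 0.558
```

Request:
servo_tool([
  [0,0,0,0,0,0.1,4.4],
  [0,0,0,0,0,0,4.4],
])

```text
time: 16.42
eef_pos: [540.2, -138.1, 47.6]
ee_rot: [0.519, -0.481, 0.519, 0.481]
contact_force: [1.4, -3.4, -2.5]
finger_gap: 0.56
```

Run:
```python
from st import *
o=rep()
f=cam("wrist");np.savez("w8.npz",**f);cv2.imwrite("pics/wrist8.png",f["image"])
f=cam("top");cv2.imwrite("pics/top8.png",cv2.resize(f["image"][150:240,340:440],None,fx=6,fy=6,interpolation=2))
f=cam("side");cv2.imwrite("pics/side8.png",cv2.resize(f["image"][200:320,290:410],None,fx=5,fy=5,interpolation=2))
```

```text
t 16.43 jig xy [-0.49 27.03] z 47.64 F jig 1.63 -3.28 -2.54 M [-1.14 -0.23 -0.06] gap 49.3
 yaw 175.63 toolx [-0. -0. -1.] toolz [ 0.076  0.997 -0.   ]
```

View pics/wrist8.png

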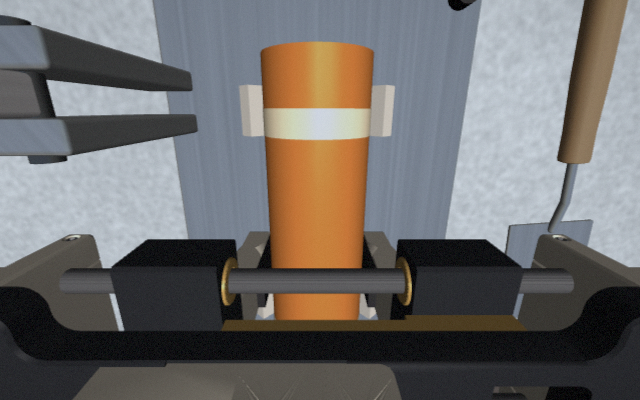

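View pics/side8.png

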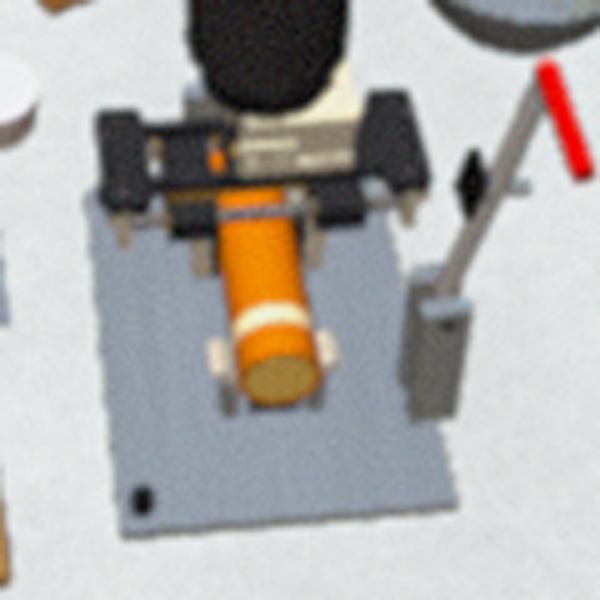

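Request:
servo_tool([
  [0,0,0,0.04,0,0.1,4.4],
  [0,0,0,0,0,0.1,4.4],
])

```text
time: 16.82
eef_pos: [540.3, -136.6, 47.6]
ee_rot: [0.518, -0.481, 0.519, 0.48]
contact_force: [-0.7, -7.0, 1.5]
finger_gap: 0.563
```

Request:
servo_tool([
  [0,0,0,0,0,0.1,4.4],
  [0,0,0,0,0,0,4.4],
])

```text
time: 17.08
eef_pos: [540.4, -135.7, 47.6]
ee_rot: [0.518, -0.481, 0.519, 0.48]
contact_force: [-1.4, -6.2, 0.9]
finger_gap: 0.564
```

Run:
```python
from st import *
o=rep()
f=cam("top");cv2.imwrite("pics/top9.png",cv2.resize(f["image"][150:240,340:440],None,fx=6,fy=6,interpolation=2))
```

```text
t 17.07 jig xy [-0.47 29.5 ] z 47.61 F jig -0.9 -6.3 0.9 M [-2.27  0.14 -0.02] gap 49.6
 yaw 175.65 toolx [-0.    -0.001 -1.   ] toolz [ 0.076  0.997 -0.001]
```

View pics/top9.png

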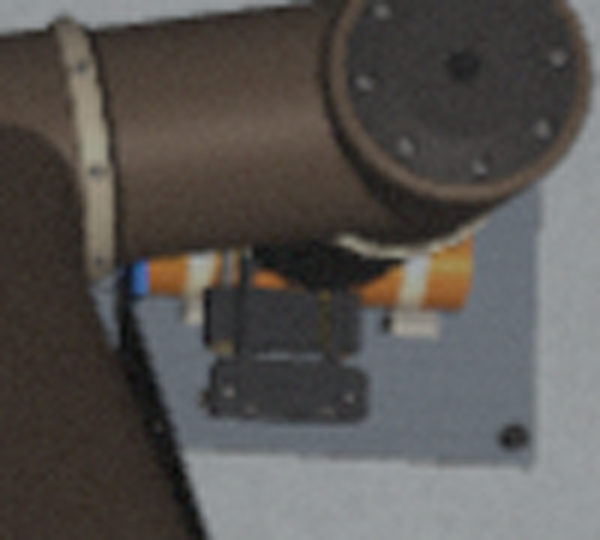

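Request:
servo_tool([
  [0,0,0,0,0,0.1,4.4],
  [0,0,0,0,0,0.05,4.4],
  [0,0,0,0,0,0,4.4],
])

```text
time: 17.5
eef_pos: [540.4, -134.3, 47.6]
ee_rot: [0.518, -0.481, 0.519, 0.48]
contact_force: [-0.1, -7.5, 0.8]
finger_gap: 0.565
```

```bash
python3 st.py
```

```text
t 17.50 jig xy [-0.52 30.8 ] z 47.58 F jig 0.49 -7.5 0.84 M [-2.71  0.09 -0.04] gap 49.7
 yaw 175.64 toolx [-0.    -0.001 -1.   ] toolz [ 0.076  0.997 -0.001]
```

Request:
servo_tool([
  [0,0,0,0,0,0,4.9],
  [0,0,0,0,0,0,5.3],
  [0,0,0,0,0,0,6.5],
  [0,0,0,-0.5,0,0,7.5],
  [0,0,0,-2,0,0,8],
  [0,0,0,-5,0,0,8],
  [0,0,0,-6,0,0,8],
  [0,0,0,-6,0,0,8],
  [0,0,0,-6,0,1,8],
  [0,0,0,-3,0,2,8],
])

```text
time: 18.75
eef_pos: [543.5, -103.7, 336.7]
ee_rot: [0.52, -0.482, 0.517, 0.479]
contact_force: [0.5, -0.3, -0.8]
finger_gap: 0.912
```

Request:
servo_tool([
  [0,0,0,0,0,2.5,8],
  [0,0,0,0,0,0,8],
  [0,0,0,0,0,0,8],
])

```text
time: 19.12
eef_pos: [544.5, -78.8, 332.2]
ee_rot: [0.518, -0.481, 0.519, 0.481]
contact_force: [0.0, -0.2, 0.4]
finger_gap: 0.913
```

Run:
```python
from st import *
o=rep()
f=cam("wrist");np.savez("w10.npz",**f);cv2.imwrite("pics/wrist10.png",f["image"])
g=cam("side");np.savez("s10.npz",**g);cv2.imwrite("pics/side10.png",cv2.resize(g["image"][190:310,300:420],None,fx=5,fy=5,interpolation=2))
t=cam("top");np.savez("t10.npz",**t)
```

```text
t 19.12 jig xy [-0.76 86.49] z 332.20 F jig 0.03 -0.23 0.42 M [ 0.06 -0.04  0.03] gap 80.4
 yaw 175.67 toolx [-0. -0. -1.] toolz [ 0.075  0.997 -0.   ]
```

View pics/wrist10.png

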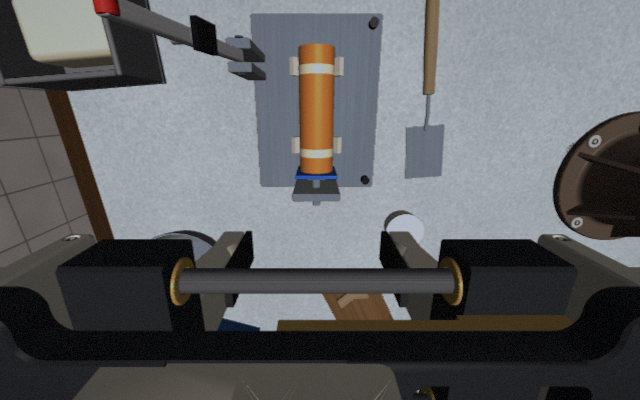

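View pics/side10.png

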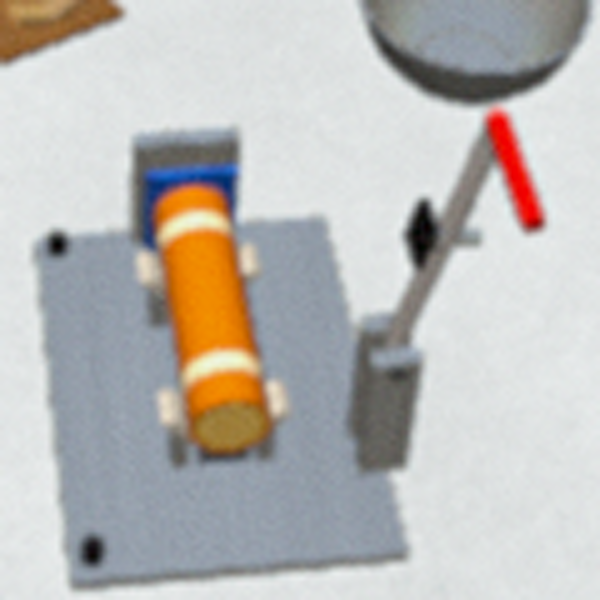

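Run:
```python
from st import *
for n in("w1","w10"):
    f=dict(np.load(n+".npz"));h=cv2.cvtColor(f["image"],cv2.COLOR_BGR2HSV)
    m=(h[:,:,0]>100)&(h[:,:,0]<125)&(h[:,:,1]>150)
    for u in (300,316,330):
        c=f["image"][160:205,u,0].astype(int); r=np.where(m[160:215,u])[0]+160
        print(n,u,r.min(),r.max(),[int(x) for x in f["image"][r.min():r.max()+3,u,0]])
        for v in (r.max()+1,): print("   rear top edge jig", jig(ray(f,[(u,v)],104)[0]).round(1))
f=dict(np.load("w10.npz"))
print([f["image"][v,316].tolist() for v in range(40,48)])
print([f["image"][v,316].tolist() for v in range(166,182)])
for v in (44,173.5): print(v,jig(ray(f,[(316.5,v)],92.4)[0]).round(1))
# side view: red bar ends, top view: red bar ends
for n,b in(("s10",(380,195,430,260)),("t10",(420,120,470,145)),("s1",(380,195,430,260)),("t1",(420,120,470,145))):
    f=dict(np.load(n+".npz"));m=mask(f,(0,150,110),(6,255,255),b)|mask(f,(172,150,110),(180,255,255),b)
    c=max(cv2.findContours(m,0,2)[0],key=cv2.contourArea);print(n,cv2.minAreaRect(c),cv2.boxPoints(cv2.minAreaRect(c)).round(1).tolist())
```

```text
w1 300 175 189 [61, 61, 58, 61, 60, 64, 59, 64, 64, 66, 107, 162, 165, 160, 100, 62, 58]
   rear top edge jig [17.2 95.3]
w1 316 175 189 [61, 60, 62, 57, 64, 63, 65, 62, 64, 59, 94, 165, 168, 163, 145, 119, 112]
   rear top edge jig [-4.  95.1]
w1 330 175 189 [61, 63, 64, 62, 66, 60, 63, 60, 64, 63, 80, 170, 173, 167, 127, 73, 53]
   rear top edge jig [-22.6  95. ]
w10 300 172 178 [62, 66, 65, 113, 163, 166, 171, 90, 57]
   rear top edge jig [23.1 98.9]
w10 316 175 178 [113, 170, 167, 171, 128, 118]
   rear top edge jig [ 0.3 98.9]
w10 330 173 179 [64, 66, 110, 177, 176, 172, 85, 56, 56]
   rear top edge jig [-19.7 100.3]
[[129, 116, 107], [125, 113, 106], [128, 117, 108], [105, 125, 135], [75, 132, 164], [74, 138, 173], [74, 136, 171], [70, 135, 169]]
[[55, 119, 171], [59, 119, 173], [57, 119, 173], [58, 119, 173], [58, 121, 174], [60, 120, 174], [56, 118, 172], [55, 100, 139], [61, 45, 55], [113, 55, 29], [170, 88, 48], [167, 85, 42], [171, 88, 43], [128, 96, 79], [118, 105, 98], [123, 111, 103]]
44 [ -0.1 -75.7]
173.5 [-0.4 93.4]
s10 ((402.3612976074219, 223.86859130859375), (23.40939712524414, 4.186352252960205), 70.01689147949219) [[396.3999938964844, 213.60000610351562], [400.29998779296875, 212.1999969482422], [408.29998779296875, 234.1999969482422], [404.3999938964844, 235.60000610351562]]
t10 ((455.2000732421875, 133.6000213623047), (2.683281421661377, 4.472135543823242), 26.56505012512207) [[453.0, 135.0], [455.0, 131.0], [457.3999938964844, 132.1999969482422], [455.3999938964844, 136.1999969482422]]
s1 ((402.48175048828125, 223.82479858398438), (23.40939712524414, 3.9300448894500732), 70.01689147949219) [[396.6000061035156, 213.5], [400.29998779296875, 212.1999969482422], [408.29998779296875, 234.1999969482422], [404.6000061035156, 235.5]]Traceback (most recent call last):
  File "<stdin>", line 16, in <module>
ValueError: max() iterable argument is empty
```

Run:
```python
from st import *
def e(n,lo,hi,dark):
    f=dict(np.load(n+".npz"));out=[]
    for u in range(*dark):
        c=f["image"][lo:hi,u,0].astype(float)
        k=np.argmax(c>115); v=lo+k-1+(115-c[k-1])/(c[k]-c[k-1])
        out.append(jig(ray(f,[(u,v)],104)[0]))
    return np.array(out)
for n,lo,hi in(("w1",178,192),("w10",170,182)):
    for d in((297,304),(326,332),(312,320)):
        a=e(n,lo,hi,d);print(n,d,np.median(a,0).round(2))
```

```text
w1 (297, 304) [17.18 88.61]
w1 (326, 332) [-20.43  88.69]
w1 (312, 320) [-3.28 88.67]
w10 (297, 304) [23.02 93.13]
w10 (326, 332) [-17.47  93.2 ]
w10 (312, 320) [ 1.   93.19]
```

```bash
cat >> st.py <<'E'
def jig3(p): return np.r_[jig(p),p[2]]
def oncyl(f,uv,rad=180):
    out=[]
    p0=f["T"][:3,3];p1=ray(f,[uv],0)[0]
    s=np.linspace(0,1,40001);P=p0+np.outer(s,p1-p0)
    d=P[:,:2]-J;x=d@ex;z=P[:,2];r=np.hypot(x-95,z-108)-rad
    for i in np.where(r[1:]*r[:-1]<0)[0]:
        out.append((x[i].round(1),(d[i]@ey).round(1),z[i].round(1),np.arctan2(z[i]-108,95-x[i]).round(3)))
    return out
E
python3 - <<'E'
from st import *
s=dict(np.load("s10.npz"));t=dict(np.load("t1.npz"));w=dict(np.load("w10.npz"))
for uv in [(398.4,212.9),(402.4,223.9),(406.4,234.9)]: print("side",uv,oncyl(s,uv))
for n in("t1","t10"):
    f=dict(np.load(n+".npz"));cv2.imwrite(f"pics/{n}h.png",cv2.resize(f["image"][110:180,400:480],None,fx=8,fy=8,interpolation=2))
f=dict(np.load("s10.npz"));b=(380,195,430,260)
m=mask(f,(0,150,110),(6,255,255),b)|mask(f,(172,150,110),(180,255,255),b)
y,x=np.where(m); 
for i in range(0,len(x),12): print((x[i],y[i]),[ (k) for k in [jig3(dpt(f,(x[i],y[i]))).round(1).tolist()]])
E
```

```text
side (398.4, 212.9) [(np.float64(134.1), np.float64(-52.8), np.float64(283.7), np.float64(1.79)), (np.float64(241.4), np.float64(225.6), np.float64(3.4), np.float64(-2.521))]
side (402.4, 223.9) [(np.float64(134.3), np.float64(-93.1), np.float64(283.7), np.float64(1.791)), (np.float64(241.6), np.float64(169.7), np.float64(3.6), np.float64(-2.523))]
side (406.4, 234.9) [(np.float64(134.5), np.float64(-131.2), np.float64(283.6), np.float64(1.792)), (np.float64(241.8), np.float64(116.9), np.float64(3.8), np.float64(-2.524))]
(np.int64(398), np.int64(213)) [[131.0, -58.2, 288.9]]
(np.int64(399), np.int64(216)) [[130.0, -71.6, 291.2]]
(np.int64(402), np.int64(218)) [[136.8, -77.0, 288.6]]
(np.int64(402), np.int64(221)) [[132.0, -92.6, 293.9]]
(np.int64(403), np.int64(224)) [[132.6, -101.3, 291.9]]
(np.int64(403), np.int64(227)) [[131.0, -108.9, 289.0]]
(np.int64(404), np.int64(230)) [[130.0, -121.4, 291.4]]
(np.int64(405), np.int64(233)) [[131.1, -128.5, 288.0]]
```

View pics/t10h.png

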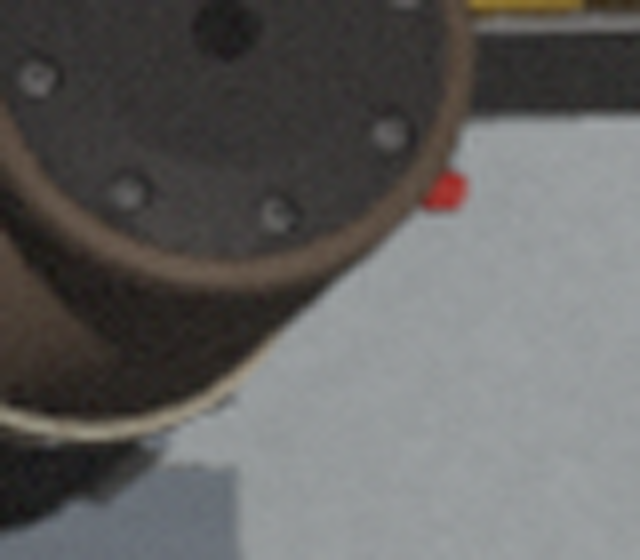

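Run:
```python
from st import *
t=dict(np.load("t10.npz"))
for uv in [(430.4,132),(443.5,133),(457.4,134)]: print(oncyl(t,uv)[:1])
g=np.array([133.5,-114]);print(J+g[0]*ex+g[1]*ey, np.linalg.norm(J+g[0]*ex+g[1]*ey))
g=np.array([-85,-114]);print(J+g[0]*ex+g[1]*ey)
```

```text
[(np.float64(135.3), np.float64(-59.2), np.float64(283.4), np.float64(1.797))]
[(np.float64(134.4), np.float64(-94.8), np.float64(283.6), np.float64(1.791))]
[(np.float64(133.6), np.float64(-132.5), np.float64(283.8), np.float64(1.787))]
[ 662.96057322 -289.00600401] 723.215868183079
[ 445.10454685 -272.24289636]
```

Request:
servo_tool([
  [0,0,0,0,-2.7,-4.0,6],
  [0,0,0,0,-2.7,-4.0,6],
  [0,0,0,0,-2.7,-4.0,6],
  [0,0,0,0,-2.7,-4.0,6],
  [0,0,0,0,-2.7,-4.0,6],
  [0,0,0,0,0,0,6],
  [0,0,0,0,0,0,6],
])

```text
time: 20.15
eef_pos: [663.8, -289.1, 331.3]
ee_rot: [0.519, -0.48, 0.519, 0.481]
contact_force: [-0.3, -0.0, 0.0]
finger_gap: 0.683
```

Run:
```python
from st import *
o=rep()
f=cam("wrist");np.savez("w11.npz",**f);cv2.imwrite("pics/wrist11.png",f["image"])
t=cam("side");cv2.imwrite("pics/side11.png",cv2.resize(t["image"][130:290,320:480],None,fx=3.7,fy=3.7,interpolation=2))
```

```text
t 20.15 jig xy [ 134.32 -114.  ] z 331.34 F jig -0.31 -0.04 0.01 M [ 0.13 -0.02 -0.01] gap 60.1
 yaw 175.57 toolx [-0.001  0.    -1.   ] toolz [0.077 0.997 0.   ]
```

View pics/wrist11.png

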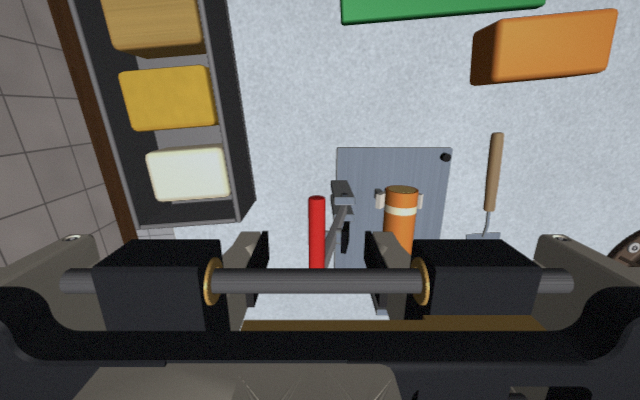

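View pics/side11.png

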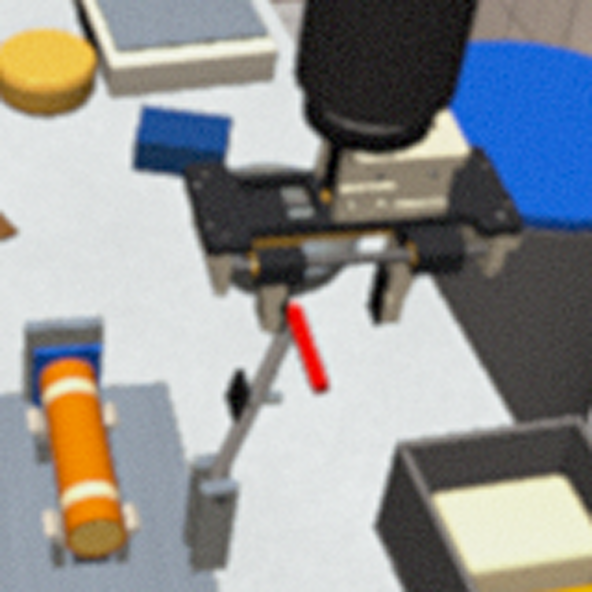

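Request:
servo_tool([
  [0,0,0,2,0,0,5],
  [0,0,0,2.5,0,0,4.5],
  [0,0,0,1.5,0,0,4],
  [0,0,0,0.6,0,0,4],
  [0,0,0,0,0,0,4],
  [0,0,0,0,0,0,2],
  [0,0,0,0,0,0,1.2],
  [0,0,0,0,0,0,1.0],
  [0,0,0,0,0,0,1.0],
  [0,0,0,0,0,0,1.0],
], newtons=18)

```text
time: 21.5
eef_pos: [664.2, -288.5, 266.5]
ee_rot: [0.519, -0.481, 0.519, 0.48]
contact_force: [-0.7, 1.0, 1.1]
finger_gap: 0.148
```

```bash
python3 st.py
python3 - <<'E'
import numpy as np
for t in np.arange(1.79,-0.2,-0.1): print("%.2f  %.1f %.1f"%(t,95-180*np.cos(t),108+180*np.sin(t)-19))
E
```

```text
t 21.50 jig xy [ 134.72 -113.43] z 266.52 F jig -0.75 0.96 1.06 M [ 0.14 -0.02  0.01] gap 13.0
 yaw 175.64 toolx [ 0. -0. -1.] toolz [ 0.076  0.997 -0.   ]
1.79  134.1 264.7
1.69  116.4 267.7
1.59  98.5 269.0
1.49  80.5 268.4
1.39  62.6 266.1
1.29  45.1 262.0
1.19  28.1 256.1
1.09  11.8 248.6
0.99  -3.8 239.5
0.89  -18.3 228.9
0.79  -31.7 216.9
0.69  -43.8 203.6
0.59  -54.6 189.1
0.49  -63.8 173.7
0.39  -71.5 157.4
0.29  -77.5 140.5
0.19  -81.8 123.0
0.09  -84.3 105.2
-0.01  -85.0 87.2
-0.11  -83.9 69.2
```

Request:
servo_tool([
  [0,0,0,-0.1,0.5,0,1.0],
  [0,0,0,-0.2,1.27,0,1.0],
  [0,0,0,-0.13,1.79,0,1.0],
])

```text
time: 21.88
eef_pos: [628.4, -285.6, 270.9]
ee_rot: [0.519, -0.481, 0.518, 0.48]
contact_force: [2.6, 0.8, 1.8]
finger_gap: 0.152
```

```bash
python3 st.py
```

```text
t 21.88 jig xy [  98.75 -113.29] z 270.91 F jig 2.5 0.95 1.77 M [ 0.17 -0.97  0.05] gap 13.4
 yaw 175.65 toolx [ 0.001 -0.    -1.   ] toolz [ 0.076  0.997 -0.   ]
```

Request:
servo_tool([
  [0,0,0,0.06,1.8,0,1.0],
  [0,0,0,0.23,1.79,0,1.0],
  [0,0,0,0.41,1.75,0,1.0],
  [0,0,0,0.59,1.7,0,1.0],
  [0,0,0,0.75,1.63,0,1.0],
  [0,0,0,0.91,1.56,0,1.0],
])

```text
time: 22.62
eef_pos: [525.2, -277.4, 241.0]
ee_rot: [0.519, -0.48, 0.518, 0.481]
contact_force: [0.9, 0.4, -1.6]
finger_gap: 0.156
```

```bash
python3 st.py
```

```text
t 22.62 jig xy [  -4.75 -113.04] z 240.99 F jig 0.83 0.43 -1.65 M [ 0.49 -0.59  0.01] gap 13.7
 yaw 175.63 toolx [ 0.     0.001 -1.   ] toolz [0.076 0.997 0.001]
```

Request:
servo_tool([
  [0,0,0,1.06,1.43,0,1.0],
  [0,0,0,1.2,1.32,0,1.0],
  [0,0,0,1.33,1.2,0,1.0],
  [0,0,0,1.45,1.06,0,1.0],
  [0,0,0,1.54,0.9,0,1.0],
  [0,0,0,1.63,0.75,0,1.0],
])

```text
time: 23.38
eef_pos: [458.3, -272.3, 158.4]
ee_rot: [0.519, -0.48, 0.519, 0.481]
contact_force: [0.2, 2.5, 0.3]
finger_gap: 0.153
```

```bash
python3 st.py
```

```text
t 23.38 jig xy [ -71.88 -113.05] z 158.39 F jig 0.02 2.52 0.27 M [ 0.73 -0.46  0.  ] gap 13.5
 yaw 175.61 toolx [-0.001  0.001 -1.   ] toolz [0.077 0.997 0.001]
```

Request:
servo_tool([
  [0,0,0,1.69,0.58,0,1.0],
  [0,0,0,1.75,0.42,0,1.0],
  [0,0,0,0.7,0.12,0,1.0],
  [0,0,0,0.5,0.08,0,1.0],
  [0,0,0,0.3,0.03,0,1.0],
  [0,0,0,0,0,0,1.0],
])

```text
time: 24.12
eef_pos: [445.7, -271.3, 108.9]
ee_rot: [0.518, -0.479, 0.519, 0.482]
contact_force: [-4.3, 3.1, -1.5]
finger_gap: 0.151
```

Run:
```python
from st import *
o=rep()
f=cam("side");cv2.imwrite("pics/side12.png",cv2.resize(f["image"][190:310,290:410],None,fx=5,fy=5,interpolation=2))
```

```text
t 24.12 jig xy [ -84.45 -113.06] z 108.87 F jig -4.51 2.8 -1.49 M [1.14 1.47 0.  ] gap 13.3
 yaw 175.60 toolx [-0.004  0.001 -1.   ] toolz [0.077 0.997 0.001]
```

View pics/side12.png

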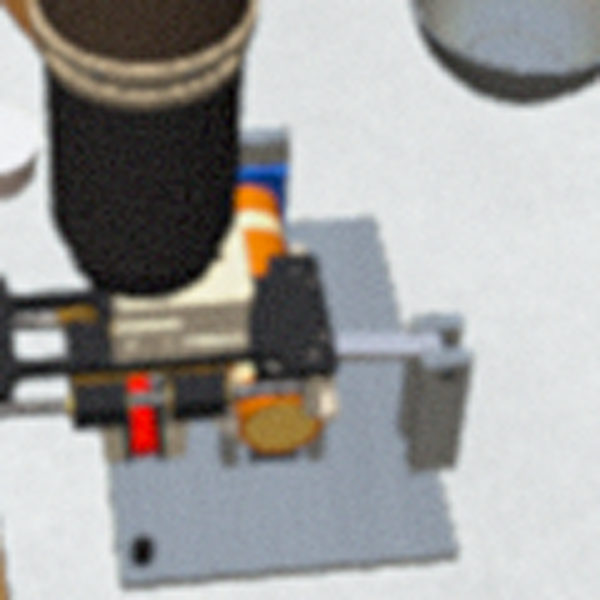

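Request:
servo_tool([
  [0,0,0,0.3,0.05,0,1.0],
  [0,0,0,0.3,0.03,0,1.0],
  [0,0,0,0.3,0.02,0,1.0],
  [0,0,0,0.2,0,0,1.0],
  [0,0,0,0,0,0,1.0],
])

```text
time: 24.8
eef_pos: [444.8, -271.3, 97.9]
ee_rot: [0.518, -0.479, 0.519, 0.482]
contact_force: [-3.7, 3.7, -2.3]
finger_gap: 0.157
```

Request:
servo_tool([
  [0,0,0,0.2,0,0,1.0],
  [0,0,0,0,0,0,1.0],
])

```text
time: 25.05
eef_pos: [444.7, -271.3, 95.9]
ee_rot: [0.518, -0.479, 0.519, 0.482]
contact_force: [-4.0, 3.1, -1.1]
finger_gap: 0.149
```

```bash
python3 st.py
```

```text
t 25.05 jig xy [ -85.47 -113.07] z 95.93 F jig -4.2 2.83 -1.11 M [ 1.16  1.48 -0.  ] gap 13.1
 yaw 175.60 toolx [-0.004  0.001 -1.   ] toolz [0.077 0.997 0.001]
```

Request:
servo_tool([
  [0,0,0,0.2,0.1,0,1.0],
  [0,0,0,0,0,0,1.0],
])

```text
time: 25.3
eef_pos: [444.7, -271.3, 94.2]
ee_rot: [0.518, -0.48, 0.519, 0.481]
contact_force: [-3.8, 5.2, -1.6]
finger_gap: 0.151
```

Request:
servo_tool([
  [0,0,0,0.2,0,0,1.0],
  [0,0,0,0,0,0,1.0],
])

```text
time: 25.55
eef_pos: [444.7, -271.3, 92.2]
ee_rot: [0.518, -0.48, 0.519, 0.481]
contact_force: [-4.0, 4.0, -2.9]
finger_gap: 0.15
```

Request:
servo_tool([
  [0,0,0,0.2,0,0,1.0],
  [0,0,0,0,0,0,1.0],
])

```text
time: 25.8
eef_pos: [444.6, -271.3, 90.2]
ee_rot: [0.518, -0.48, 0.519, 0.481]
contact_force: [-3.7, 4.6, -1.8]
finger_gap: 0.153
```

```bash
python3 st.py
```

```text
t 25.80 jig xy [ -85.59 -113.1 ] z 90.18 F jig -4.07 4.34 -1.82 M [ 1.58  1.24 -0.08] gap 13.5
 yaw 175.61 toolx [-0.002  0.001 -1.   ] toolz [0.077 0.997 0.001]
```

Request:
servo_tool([
  [0,0,0,0.2,0.05,0.05,1.0],
  [0,0,0,0,0,0,1.0],
])

```text
time: 26.05
eef_pos: [444.6, -271.3, 88.4]
ee_rot: [0.518, -0.48, 0.519, 0.481]
contact_force: [-5.1, 1.5, -1.1]
finger_gap: 0.151
```

Request:
servo_tool([
  [0,0,0,0.2,0.05,0.05,1.0],
  [0,0,0,0,0,0,1.0],
])

```text
time: 26.3
eef_pos: [444.6, -271.1, 86.7]
ee_rot: [0.518, -0.481, 0.519, 0.481]
contact_force: [-4.4, -1.1, 0.6]
finger_gap: 0.153
```

```bash
python3 st.py
```

```text
t 26.30 jig xy [ -85.61 -112.95] z 86.70 F jig -4.27 -1.46 0.63 M [-0.51  1.62  0.04] gap 13.5
 yaw 175.64 toolx [-0.001 -0.    -1.   ] toolz [ 0.076  0.997 -0.001]
```

Request:
servo_tool([
  [0,0,0,0.1,0.05,-0.02,1.0],
  [0,0,0,0,0,0,1.0],
])

```text
time: 26.55
eef_pos: [444.6, -271.2, 85.8]
ee_rot: [0.519, -0.481, 0.519, 0.48]
contact_force: [-4.7, -1.8, 1.3]
finger_gap: 0.151
```

Request:
servo_tool([
  [0,0,0,0,0.05,0,1.0],
  [0,0,0,0,0,0,1.0],
])

```text
time: 26.8
eef_pos: [444.6, -271.1, 85.8]
ee_rot: [0.519, -0.481, 0.518, 0.48]
contact_force: [-2.3, -2.9, 1.5]
finger_gap: 0.154
```

```bash
python3 st.py
```

```text
t 26.80 jig xy [ -85.58 -112.94] z 85.83 F jig -2.1 -3.06 1.5 M [-0.95  0.6  -0.05] gap 13.5
 yaw 175.65 toolx [ 0.001 -0.001 -1.   ] toolz [ 0.076  0.997 -0.   ]
```

Request:
servo_tool([
  [0,0,0,0,0,0,1.5],
  [0,0,0,0,0,0,2.2],
  [0,0,0,0,0,0,4],
  [0,0,0,0,0,0,5],
  [0,0,0,-0.5,0,0,5],
  [0,0,0,-2,0,0,5],
  [0,0,0,-4,0,0,5],
  [0,0,0,-6,0,0,5],
  [0,0,0,-6,0,0,5],
  [0,0,0,-6,0,0,5],
])

```text
time: 28.05
eef_pos: [443.6, -270.8, 333.2]
ee_rot: [0.519, -0.481, 0.518, 0.48]
contact_force: [2.1, -0.2, -0.5]
finger_gap: 0.568
```

Request:
servo_tool([
  [0,0,0,0,0,3,5],
  [0,0,0,0,-2,5,5],
  [0,0,0,0,-2,5,5],
  [0,0,0,0,-2,5,5],
  [0,0,0,0,-2,3,5],
  [0,0,0,0,0,0,5],
  [0,0,0,0,0,0,5],
])

```text
time: 28.92
eef_pos: [539.5, -67.7, 330.6]
ee_rot: [0.518, -0.481, 0.519, 0.481]
contact_force: [0.3, -0.2, -0.7]
finger_gap: 0.573
```

Run:
```python
from st import *
o=rep()
f=cam("wrist");np.savez("w13.npz",**f);cv2.imwrite("pics/wrist13.png",f["image"])
g=cam("side");np.savez("s13.npz",**g);cv2.imwrite("pics/side13.png",cv2.resize(g["image"][190:310,290:410],None,fx=5,fy=5,interpolation=2))
```

```text
t 28.93 jig xy [-6.6  97.23] z 330.65 F jig 0.31 -0.16 -0.73 M [ 0.06  0.01 -0.01] gap 50.4
 yaw 175.66 toolx [-0. -0. -1.] toolz [ 0.076  0.997 -0.   ]
```

View pics/wrist13.png

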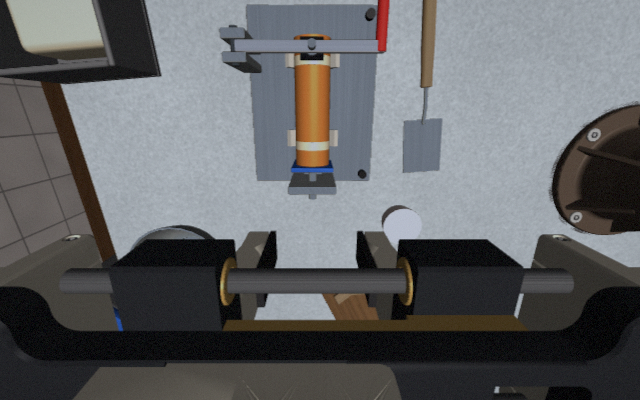

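View pics/side13.png

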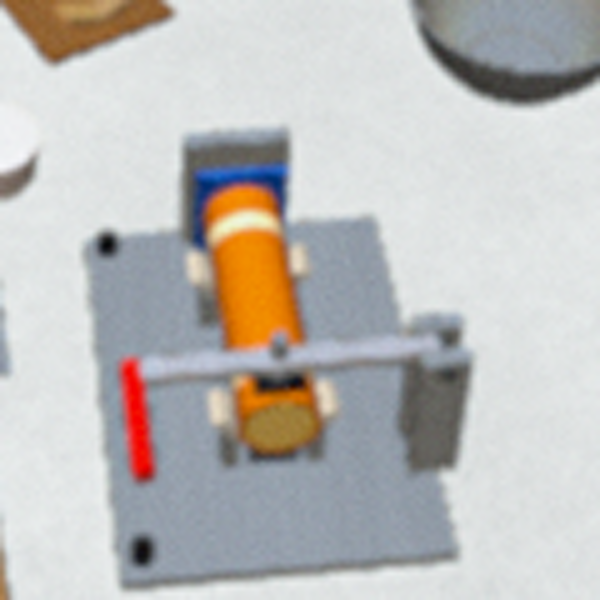

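Run:
```python
from st import *
f=dict(np.load("w13.npz"));I=f["image"]
for d in((295,302),(322,328),(308,316)):
    out=[]
    for u in range(*d):
        c=I[162:176,u,0].astype(float);k=np.argmax(c>115)
        v=162+k-1+(115-c[k-1])/(c[k]-c[k-1]);out.append(jig(ray(f,[(u,v)],104)[0]))
    print("plate",np.median(out,0).round(2))
for uv in [(312,80),(312,100),(312,120),(312,150),(382,40),(260,46),(290,46),(340,46),(360,46)]: print(uv,jig3(dpt(f,uv)).round(1))
for v in (80,100,120,150,):
    r=(I[v,280:345,2].astype(int)-I[v,280:345,0]>40);u=np.where(r)[0]+280;print(v,jig(ray(f,[((u.min()+u.max()+1)/2,v)],72)[0]).round(2))
s=dict(np.load("s13.npz"));print(oncyl(s,(290+145/5,190+445/5)))
t=cam("top")
t0=cv2.imread("pics/top0.png");d=cv2.absdiff(t0,t["image"]).max(2);cv2.imwrite("pics/top13.png",t["image"])
```

```text
plate [19.75 92.73]
plate [-17.44  92.67]
plate [ 0.8  92.77]
(312, 80) [ -0.1 -22.1  93.4]
(312, 100) [ 0.   2.8 92.3]
(312, 120) [ 0.1 28.7 92.8]
(312, 150) [ 0.2 69.6 93.5]
(382, 40) [-85.  -65.2 111.7]
(260, 46) [ 62.8 -58.6 111.2]
(290, 46) [ 26.3 -58.5 111.8]
(340, 46) [-34.5 -58.8 111. ]
(360, 46) [-58.8 -58.7 111.3]
80 [ -0.47 -24.13]
100 [0.3 2.1]
120 [-0.34 29.42]
150 [-0.24 72.59]
[(np.float64(-83.3), np.float64(-130.2), np.float64(132.9), np.float64(0.139)), (np.float64(-77.8), np.float64(-74.6), np.float64(57.5), np.float64(-0.284))]
```

View pics/top13.png

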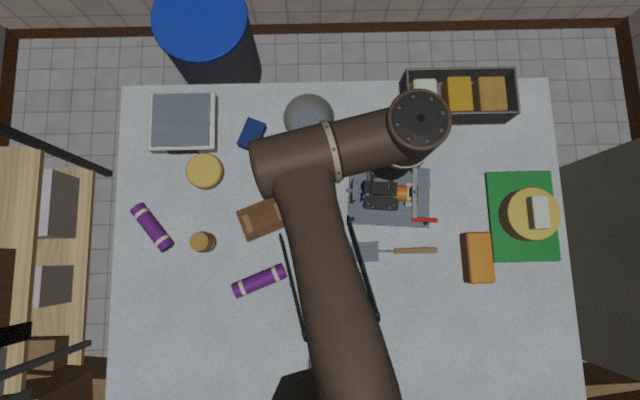

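Run:
```python
from st import *
rep();print(manip.job_done())
```

```text
t 29.07 jig xy [-6.71 96.51] z 330.94 F jig 0.11 0.03 -0.07 M [ 0.03 -0.01  0.  ] gap 50.0
 yaw 175.58 toolx [ 0.  0. -1.] toolz [0.077 0.997 0.   ]
the job is handed in; nothing more can be done
None
```

The log is in the V saddles, pressed against the end plate, with the clamp arm resting on it. I handed the job in at about 29 s of the 72 s; no verdict is reported.

**What I did**
- I gripped the orange log 20 mm off-centre, so the gripper's body would clear the clamp post, and lowered it by feel. It seated with its axis 67 mm above the table, 55 mm above the base plate. The most I read during seating was about 11 N on the jig.
- I opened the fingers so it bedded, then gripped again and slid it along the V. The push reached about 7.5 N in all, friction included.
- I swung the clamp arm down in the grip along its arc until the pad met the log. The vertical reading at the handle rose from -1.8 to +1.5 N. Then I let go and backed the robot off.

**Last checks**
- **Log:** level (top at 92 to 93.5 mm along its length), centred within 0.5 mm of the V line, and along the V.
- **Clamp arm:** level, at about 0 rad, bearing on the log.
- **End plate:** pushed in about 4.5 mm after I released the log, and about 4.1 mm after clamping. That is short of the half centimetre asked for but above the 3.5 mm needed. The 0.4 mm between the two is a small creep back or measuring error.
- **Bystanders:** those visible in the last top view look unmoved by eye. I did not measure them, and the arm hid the ramekin and part of the bowl.

**A reading that disagreed:** one rough ray to the bar in the side view gave 0.14 rad for the clamp. That pixel was picked by eye, and the wrist depth shows the arm level at 111 to 112 mm along its length.

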